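# Load and lock a moisture absorber

## Task

Get the moisture absorber for the record shelves ready: stand the slotted metal cartridge upright in the round seat in the middle of the grey base, lower the hollow white cover over it so that its two lugs go down through the two gaps in the base's rim, and twist the cover clockwise (seen from above) until it stops. Set both parts down rather than drop them, and leave the other things on the table where they are.

Things in the scene. Friction and masses are not known exactly. Their poses are not given: they have to be found in the camera images.
- base_floor (a point): Grey metal base, a round open collar 102 mm across, fixed, on a plywood board. Point: centre of its dark flat floor, 20 mm above the table; z up. In the middle a low ring (inner diameter 50 mm, outer 56, 6 high) is the cartridge's seat. The cover is locked when its x axis lies along this x axis, either way round: 65 degrees clockwise of the gaps; a stop comes about 2 degrees beyond.
- base_rim (a point): Centre of the collar's mouth, level with its top, 14 mm above the floor; same axes. Two tabs reach inward to 38.5 mm radius, undersides 8 mm above the floor; the wall behind has 46.5 mm inner radius. Between them are two opposite gaps, 60 degrees wide, open down to the floor, middles at +65 and +245 degrees (counter-clockwise from x, from above). Counter-clockwise of each gap is a solid block.
- base: The same base with its fixed plywood board, 130 mm square, 12 mm thick; origin at the centre of the board's underside, on the table; same axes.
- cartridge_mid (a point): The drying cartridge, loose: a plain aluminium can with dark upright slots, 46 mm in diameter, 62 mm tall, about 160 g, standing upright on the table to the robot's left or right. This point is its centre, 31 mm above its underside; z is its axis, up. Its rotation about z does not matter.
- cover_mid (a point): Cover, loose: white hollow plastic shell, open below, standing on its rim on the other side from the cartridge. Point: on its axis, 53 mm above the rim, half of its 106 mm height; z up. Body 72 mm outer and 66 inner diameter, 78 tall (72 inside). On top a flat grip bar, 48 mm long along x, 12 thick along y, 28 tall. A half turn makes no difference.
- cartridge: The same cartridge; origin at the centre of its underside.
- cover: The same cover, about 140 g; origin at the centre of its open rim. At the rim two lugs stick out along +x and -x, in line with the bar, to 44 mm radius; each spans 40 degrees and is 6 mm high.
- spray_can: Bystander: plain spray can, 60 mm in diameter, 170 mm tall; origin at the centre of its underside.
- tape_roll: Bystander: empty cardboard tape roll lying flat, 96 mm in diameter, 24 mm high; origin at the centre of its underside.
- screw_jar: Bystander: small glass jar with a dark lid, 60 mm in diameter, 75 mm tall; origin at the centre of its underside.
- screwdriver: Bystander: screwdriver lying crosswise between the robot and the base; origin under its middle, x towards the blade.

How it is judged (in metres and radians):
On the way, in this order (a step that is already met when the one before it is completed fails the run):
1. the cartridge stands upright in the seat of the base (horizontal distance between cartridge_mid and base_floor below 0.004 m and z of cartridge_mid in the frame of base_floor between 0.028 and 0.034 m and angle between cartridge_mid's own z axis and vertical below 0.08 rad), for 0.2 s.
2. the cover is down on the base's floor around the cartridge, with its lugs in the gaps, not yet turned (all of step 1 and horizontal distance between cover_mid and base_floor below 0.004 m and z of cover_mid in the frame of base_floor below 0.0565 m and angle between cover_mid's own z axis and vertical below 0.06 rad and angle between the x axis of cover_mid and the x axis of base_floor, either way round above 0.5 rad), for 0.1 s.
At the end, for the whole second after the job is handed in: Cartridge in the seat (4 mm from the base's axis, height within 3 mm, tilt under 0.08 rad); cover down in the base (4 mm from its axis, raised under 3.5 mm, tilt under 0.06 rad) and locked (x axes within 0.26 rad, either way round); both at rest (all of step 1 and horizontal distance between cover_mid and base_floor below 0.004 m and z of cover_mid in the frame of base_floor below 0.0565 m and angle between cover_mid's own z axis and vertical below 0.06 rad and angle between the x axis of cover_mid and the x axis of base_floor, either way round below 0.26 rad and linear speed of each of cover, cartridge below 0.02 m/s and angular speed of cover below 0.1 rad/s); the robot touches nothing.
It fails at once if another thing on the table (spray can, tape roll, screw jar, screwdriver) is moved by more than 30 mm (distance of any of spray_can, tape_roll, screw_jar, screwdriver from where it was at the start of the episode above 0.03 m).
It fails at once if the cartridge is dropped (falls free at over 0.5 m/s) (linear speed of cartridge above 0.5 m/s and contact force between cartridge and the fingers below 0.05 N).
It fails at once if the cover is dropped (falls free at over 0.5 m/s) (linear speed of cover above 0.5 m/s and contact force between cover and the fingers below 0.05 N).
It also fails if it takes over 64 s, if anything falls off the work surface, if the arm or the gripper's body presses on something with over 40 N, if the wrist force passes 120 N, or if a joint passes its speed limit or range.

## Robot

A 6-joint arm with a two-finger parallel gripper is mounted at the origin on the work surface. World frame = base frame: x ahead of the robot, y to its left, z up, the work surface at z = 0. Lengths are in m, angles in degrees, forces in N, time in s.
With the tool pointing down it reaches from about 0.3 to 0.775 m from the base axis. Payload 14.6 kg.
Tool frame: the origin (TCP) lies at the very end of the fingers, on their centre line; the grasp point (between the pads) lies 19 mm behind it; z points along the fingers, y is the direction in which the jaws open and shut (so a half turn about z gives the same grasp; the last joint's range is limited). The gripper opens to 85 mm and grips with 20 to 120 N. Pads are 22 mm wide; open, the fingers measure 114 mm over their backs; the gripper's body (76 mm by 85 mm) begins 54 mm behind the grasp point. The pads swing forward as they close: fully open they stand 13 mm farther back than shut.
Start: joints at [-77.842, 17.183, 87.147, -0, 75.671, -3.816], TCP at [0.151, -0.529, 0.231] pointing down, gripper open.
Joint ranges: [-173.82, 173.82], [-45.26, 126.66], [13.44, 144.39], [-59.66, 239.66], [0, 175.72], [-146.38, 146.38]. Speed limits (degrees/s): [127.2, 127.2, 147.25, 180, 180, 180].

## Interface

Orientations are given as [roll, pitch, yaw] about the fixed x, y, z axes, in that order (R = Rz(yaw) Ry(pitch) Rx(roll)).
In Python, from rig import ctrl, read_camera, close_job gives the robot as it stands.
- The arm moves only by the tool step_arm, never from a script. Its argument "series" is a list of rows, each an object with "delta_pos": the shift along the tool's x, y, z normalised to -1 to 1, where 1 is 200 mm, a list of three; "turn": the turn, a rotation vector about the tool's x, y, z normalised to -1 to 1, where 1 is 180 degrees, a list of three; "fingers": the closure in counts, from 0 (fully open) to 255 (shut). In form: [{"delta_pos": [x, y, z], "turn": [rx, ry, rz], "fingers": fingers}, ...]. A call has 1 to 10 rows; each row is the pose to reach, as a shift and turn from the pose measured when the call began, along the tool's axes at that moment, turning the shorter way round; what a row does not reach only later rows make up. A row lasts 1/10 s, in which the tool goes at most 50 mm and 8.59 degrees, less where a joint would pass 70% of its speed; a pose out of reach is approached as far as the arm can. A call with a number of a shift or a turn outside -1 to 1 is refused whole. A call with a gripper value outside its range is refused whole. The fingers move at their own pace and stop on an object; "force" is the grip in N (left out, the last holds). Time passes only in rows, so rows that repeat a pose let the fingers close. It gives the time, the measured TCP pose, the force and the opening at its end, in the units of the state.
- ctrl.state(): the state, without advancing time (a new reading comes with each control period).
- read_camera(name): name is "scene" or "side" or "wrist"; returns a dict with "image" (420x560x3 uint8, red, green, blue), "z_map" (420x560 float32, m along the optical axis (not along the pixel's ray), 0 where there is no reading), "K" (3x3 intrinsics, pixels), "cam_to_world" (4x4, takes a point from camera to world coordinates). Camera axes: x right, y up, looking along -z (the intrinsics and any distortion apply to the point x, -y, -z); pixel columns grow to the right and rows downward; lengths in m; the calibration is good to about 2 mm. The wrist camera is an equidistant fisheye: a pixel r from the principal point sees the ray r / f radians off the axis. A picture is of the moment at which its call begins.
- close_job(): hands the job in, once; it reports no verdict.
The state is a dict: "time_s": time; "joint_pos": joint angles; "dq": joint speeds; "effort": joint torques, N m; "tcp_pos": TCP position; "orientation": TCP orientation; "wrist_force": force on the tool from outside, world axes, zero at the start; "wrist_torque": the same for the moment, N m; "opening": finger opening in m.
Only numpy, scipy, OpenCV 4.12 (cv2) and the standard library are available. Lean on these libraries where they do the work, as an engineer would, in place of code of your own. Each camera call takes 0.05 s, during which the arm holds its last target.

## Working session

There is one attempt and no reset: what is moved stays moved. The work goes in short steps, Python scripts to look and compute and a tool call to move; the robot and the scene stay as the last step left them, time stands still between calls to the robot, and variables do not carry over. Pictures are saved under pics/ and viewed, and the job is handed in when it is done.

Besides the shell and the picture viewer there is one more tool, called after "Request:" in YAML: its name, and indented under it one key for each argument. step_arm: Moves the arm, as the interface text tells. Its arguments: {"type":"object","properties":{"series":{"type":"array","items":{"type":"object","properties":{"delta_pos":{"type":"array","items":{"type":"number"}},"turn":{"type":"array","items":{"type":"number"}},"fingers":{"type":"number"}}}},"force":{"type":"number"}},"required":["series"]}

```bash
ls; mkdir -p pics; python3 - <<'E'
from rig import ctrl, read_camera
import cv2,numpy as np
print(ctrl.state())
for n in ["scene","side","wrist"]:
    c=read_camera(n); cv2.imwrite(f"pics/{n}0.png",c["image"][:,:,::-1]); print(n,c["K"].round(1).tolist(),c["cam_to_world"].round(3).tolist(), [k for k in c])
    np.savez(f"{n}0.npz",**{k:c[k] for k in("image","z_map","K","cam_to_world")})
E
```

```text
pics
{'time_s': 0.0, 'joint_pos': array([-7.78412565e+01,  1.72165208e+01,  8.71824824e+01, -4.41316836e-04,
        7.56709519e+01, -3.81569629e+00]), 'dq': array([-0.09938436, -0.00831888,  0.05619742,  0.00978744, -0.01756073,
        0.03608745]), 'effort': array([ 1.50796517e-03, -5.43496585e+01, -3.61790657e+01, -6.83498160e-05,
        4.07161337e-03,  7.49474816e-05]), 'tcp_pos': array([ 0.15130899, -0.52851642,  0.23069667]), 'orientation': array([-1.79930172e+02, -4.22881247e-03,  1.59745467e+01]), 'wrist_force': array([-0.54217158,  0.69012352,  0.05085476]), 'wrist_torque': array([-0.00167786,  0.00359774, -0.02068828]), 'opening': 0.08550607594485139}
scene [[419.7, 0.0, 283.9], [0.0, 419.7, 213.0], [0.0, 0.0, 1.0]] [[0.088, -0.585, 0.806, 1.469], [0.996, 0.071, -0.058, -0.047], [-0.024, 0.808, 0.589, 0.731], [0.0, 0.0, 0.0, 1.0]] ['image', 'z_map', 'K', 'cam_to_world']
side [[380.8, 0.0, 277.2], [0.0, 380.8, 211.1], [0.0, 0.0, 1.0]] [[0.766, 0.464, -0.445, 0.248], [-0.643, 0.547, -0.536, -0.429], [-0.006, 0.697, 0.717, 0.649], [0.0, 0.0, 0.0, 1.0]] ['image', 'z_map', 'K', 'cam_to_world']
wrist [[325.2, 0.0, 285.8], [0.0, 325.2, 214.4], [0.0, 0.0, 1.0]] [[0.276, 0.916, 0.293, 0.226], [-0.961, 0.263, 0.083, -0.509], [-0.001, -0.304, 0.953, 0.373], [0.0, 0.0, 0.0, 1.0]] ['image', 'z_map', 'K', 'cam_to_world']
```

View pics/scene0.png

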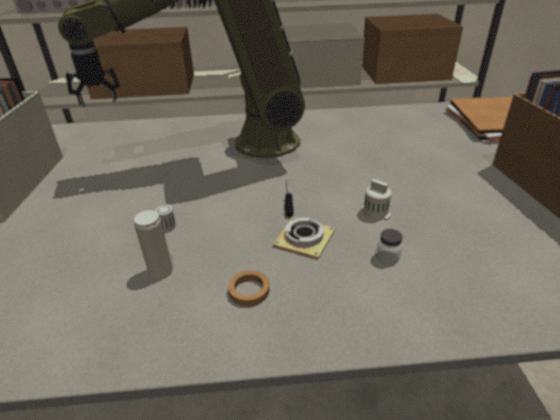

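View pics/side0.png

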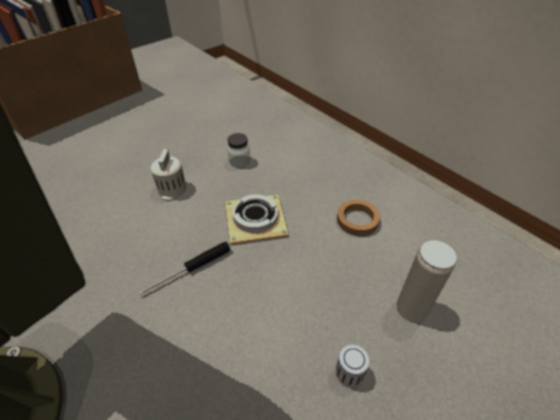

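View pics/wrist0.png

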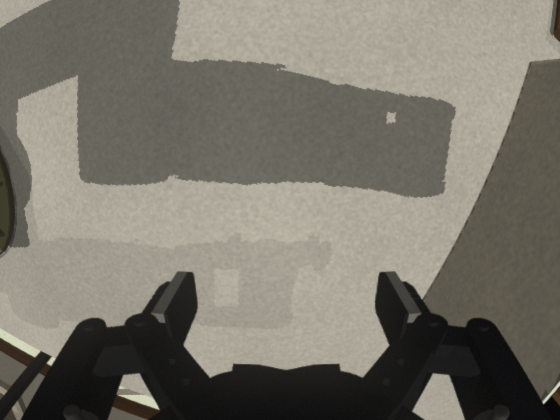

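The scene view shows the cartridge at about (165,215), next to the spray can at (152,245). The base is at (304,233), the cover at (378,198) and the jar at (390,245). In the side view the cartridge is at (352,362), the cover at (168,178), the base at (256,213) and the screwdriver at (190,268). The wrist view shows no parts yet.

```bash
cat > h.py <<'E'
import numpy as np,cv2
def rays(c,px,fish=False):
    px=np.atleast_2d(np.asarray(px,float));K=c["K"];T=c["cam_to_world"]
    u=(px[:,0]-K[0,2])/K[0,0];v=(px[:,1]-K[1,2])/K[1,1]
    if fish:
        t=np.hypot(u,v);s=np.where(t>1e-9,np.sin(t)/np.maximum(t,1e-9),1)
        d=np.c_[u*s,-v*s,-np.cos(t)]
    else: d=np.c_[u,-v,-np.ones(len(u))]
    d/=np.linalg.norm(d,axis=1)[:,None]
    return T[:3,3],d@T[:3,:3].T
def onplane(c,px,z,fish=False):
    o,d=rays(c,px,fish); return o+d*((z-o[2])/d[:,2])[:,None]
def tri(o1,d1,o2,d2):
    A=np.c_[d1,-d2];s=np.linalg.lstsq(A,o2-o1,rcond=None)[0]
    p,q=o1+d1*s[0],o2+d2*s[1];return (p+q)/2,np.linalg.norm(p-q)
def depthpt(c,px,fish=False):
    px=np.atleast_2d(px).astype(int);o,d=rays(c,px,fish)
    z=c["z_map"][px[:,1],px[:,0]]; f=-c["cam_to_world"][:3,2]
    return o+d*(z/(d@f))[:,None]
def project(c,P,fish=False):
    T=c["cam_to_world"];p=(np.atleast_2d(P)-T[:3,3])@T[:3,:3];x,y,z=p[:,0],-p[:,1],-p[:,2]
    r=np.hypot(x,y);k=np.arctan2(r,z)/np.maximum(r,1e-9) if fish else 1/z
    K=c["K"];return np.c_[K[0,0]*x*k+K[0,2],K[1,1]*y*k+K[1,2]]
def grab(n,tag):
    from rig import read_camera
    c=read_camera(n);cv2.imwrite(f"pics/{n}{tag}.png",c["image"][:,:,::-1])
    np.savez(f"{n}{tag}.npz",**{k:c[k] for k in("image","z_map","K","cam_to_world")});return c
def load(f): return dict(np.load(f+".npz"))
E
python3 - <<'E'
from h import *
np.set_printoptions(precision=4,suppress=True)
S=load("scene0");D=load("side0")
for n,a,b in [("cart top",(166,210),(353,356)),("cover bar top",(378,183),(165,154)),("base rim",(304,231),(256,212)),("jar top",(391,237),(237,140)),("spray top",(148,217),(437,255)),("tape",(249,287),(358,215)),("drv handle",(289,205),(208,257))]:
    o1,d1=rays(S,a);o2,d2=rays(D,b);p,e=tri(o1,d1[0],o2,d2[0]);print(n,p,e,"depth",depthpt(S,a)[0],depthpt(D,b)[0])
E
```

```text
cart top [ 0.4986 -0.307   0.0604] 0.004398615713970647 depth [ 0.5014 -0.304   0.0629] [ 0.4985 -0.3095  0.0621]
cover bar top [0.5036 0.2864 0.1062] 0.0017130190513938261 depth [0.4986 0.2877 0.1022] [0.505  0.2914 0.1035]
base rim [0.5946 0.0667 0.0267] 0.0027216806377797238 depth [0.5893 0.0684 0.0235] [0.5993 0.0718 0.0182]
jar top [0.6935 0.2705 0.0679] 0.00041704095605775687 depth [0.699  0.2684 0.0728] [0.6888 0.2629 0.074 ]
spray top [ 0.6759 -0.3039  0.167 ] 0.005128659988510079 depth [ 0.6836 -0.2987  0.1729] [ 0.676  -0.3065  0.1678]
tape [ 0.7729 -0.0846  0.0159] 0.0007844003316145125 depth [ 0.7604 -0.0849  0.0033] [ 0.7889 -0.0746 -0.0033]
drv handle [0.4463 0.0406 0.0109] 0.0027968764243056733 depth [0.4667 0.0399 0.0263] [0.4437 0.0324 0.0198]
```

```bash
python3 - <<'E'
import cv2
i=cv2.imread("pics/side0.png")
a=cv2.resize(i[130:260,140:300],(800,650))[:600]
cv2.imwrite("pics/sidez.png",a)
E
```

```text
(no output)
```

View pics/sidez.png

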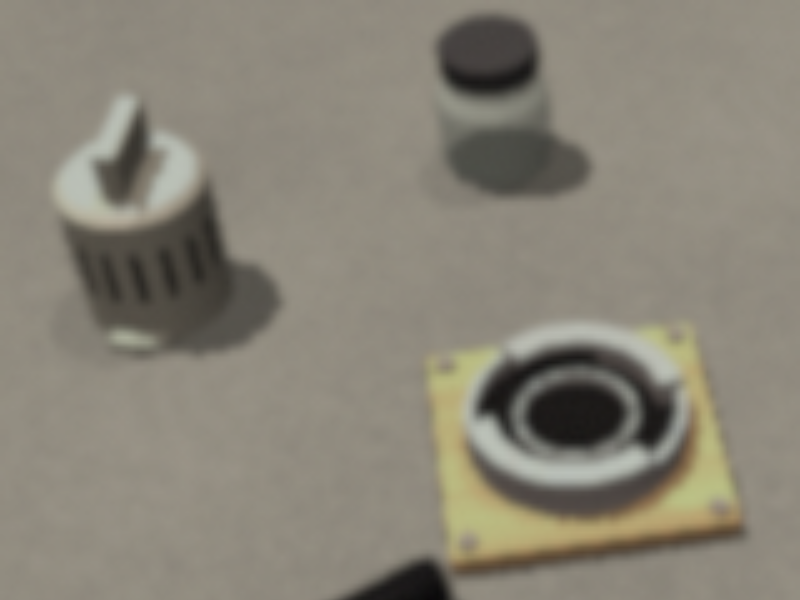

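```bash
cat > m.py <<'E'
import numpy as np,sys
from scipy.spatial.transform import Rotation as R
from rig import ctrl
def delta(x,y,z,yaw,quiet=False):
    s=ctrl.state();p=s["tcp_pos"];Rc=R.from_euler("xyz",s["orientation"],degrees=True)
    Rt=R.from_euler("xyz",[180,0,yaw],degrees=True)
    d=Rc.inv().apply(np.array([x,y,z])-p)/0.2
    t=(Rc.inv()*Rt).as_rotvec()/np.pi
    print("t",round(s["time_s"],2),"tcp",p.round(4),s["orientation"].round(2),"J",s["joint_pos"].round(1),"open",round(s["opening"],4),"F",s["wrist_force"].round(1))
    print("delta",d.round(4).tolist(),"turn",t.round(4).tolist(),"rows>=",max(np.linalg.norm(d)*4,np.linalg.norm(t)*180/8.59).round(1))
if __name__=="__main__": delta(*map(float,sys.argv[1:5]))
E
python3 m.py 0.47 -0.307 0.23 0;python3 m.py 0.31 -0.42 0.23 0
```

```text
t 0.15 tcp [ 0.1513 -0.5286  0.2309] [-179.95   -0.     15.97] J [-77.8  17.2  87.2   0.   75.7  -3.8] open 0.0854 F [-0.3 -0.5 -0.8]
delta [1.8367, -0.6267, 0.0051] turn [-0.0003, 0.0, 0.0887] rows>= 7.8
t 0.15 tcp [ 0.1513 -0.5286  0.2309] [-179.95   -0.     15.97] J [-77.8  17.2  87.2   0.   75.7  -3.8] open 0.0854 F [-0.3 -0.5 -0.8]
delta [0.9121, -0.3037, 0.0048] turn [-0.0003, 0.0, 0.0887] rows>= 3.8
```

Request:
step_arm:
  series:
    - {"delta_pos": [0.912, -0.304, 0], "turn": [0, 0, 0.0887], "fingers": 0}
    - {"delta_pos": [0.912, -0.304, 0], "turn": [0, 0, 0.0887], "fingers": 0}
    - {"delta_pos": [0.912, -0.304, 0], "turn": [0, 0, 0.0887], "fingers": 0}
    - {"delta_pos": [0.912, -0.304, 0], "turn": [0, 0, 0.0887], "fingers": 0}
    - {"delta_pos": [0.912, -0.304, 0], "turn": [0, 0, 0.0887], "fingers": 0}
    - {"delta_pos": [0.912, -0.304, 0], "turn": [0, 0, 0.0887], "fingers": 0}

```text
time_s: 0.75
tcp_pos: [0.3105, -0.4194, 0.2308]
orientation: [-179.9, 0.0, 0.1]
wrist_force: [0.6, -0.5, 1.1]
opening: 0.0854
```

```bash
python3 m.py 0.48 -0.307 0.23 0
```

```text
t 0.75 tcp [ 0.3105 -0.4194  0.2308] [-1.7994e+02  3.0000e-02  1.3000e-01] J [-57.5  13.7  91.7   0.   74.7  32.4] open 0.0854 F [ 0.6 -0.5  1.1]
delta [0.8485, -0.56, 0.0041] turn [-0.0003, 0.0001, 0.0007] rows>= 4.1
```

Request:
step_arm:
  series:
    - {"delta_pos": [0.85, -0.56, 0], "turn": [0, 0, 0.0007], "fingers": 0}
    - {"delta_pos": [0.85, -0.56, 0], "turn": [0, 0, 0.0007], "fingers": 0}
    - {"delta_pos": [0.85, -0.56, 0], "turn": [0, 0, 0.0007], "fingers": 0}
    - {"delta_pos": [0.85, -0.56, 0], "turn": [0, 0, 0.0007], "fingers": 0}
    - {"delta_pos": [0.85, -0.56, 0], "turn": [0, 0, 0.0007], "fingers": 0}
    - {"delta_pos": [0.85, -0.56, 0], "turn": [0, 0, 0.0007], "fingers": 0}
    - {"delta_pos": [0.85, -0.56, 0], "turn": [0, 0, 0.0007], "fingers": 0}

```text
time_s: 1.45
tcp_pos: [0.4792, -0.3083, 0.2307]
orientation: [-179.9, 0.1, -0.1]
wrist_force: [0.5, 0.5, 0.1]
opening: 0.085
```

```bash
python3 -c "
from h import *
grab('wrist','1')"; python3 m.py 0.47 -0.307 0.13 0
```

```text
t 1.5 tcp [ 0.4791 -0.3083  0.2308] [-1.7994e+02  4.0000e-02 -1.1000e-01] J [-36.5  19.8  83.8   0.   76.5  53.6] open 0.0856 F [0.1 0.7 0.5]
delta [-0.045, -0.0061, 0.504] turn [-0.0003, 0.0002, -0.0006] rows>= 2.0
```

View pics/wrist1.png

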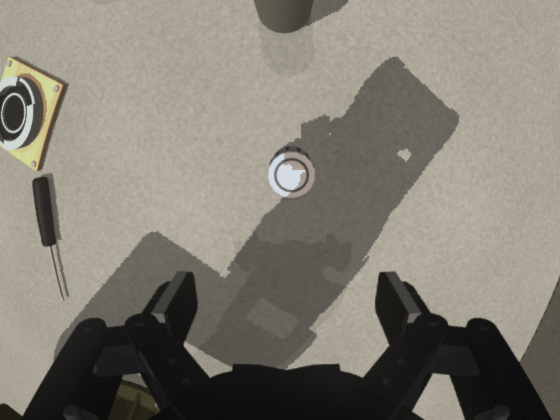

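The wrist view shows the cartridge top as a disc about 46 px wide at (291,175). The base is at (15,112) and the screwdriver runs from (40,180) to (65,300). Next I'll cast that pixel and move to a second viewpoint.

```bash
cat > circ.py <<'E'
from h import *
import sys
def circ(c,z,cx,cy,w=45,dmax=None):
    # top disc pixels by depth: world z within 6mm of plane
    H,W=c["image"].shape[:2]
    vv,uu=np.mgrid[max(cy-w,0):min(cy+w,H),max(cx-w,0):min(cx+w,W)]
    px=np.c_[uu.ravel(),vv.ravel()];P=depthpt(c,px,True)
    m=(abs(P[:,2]-z)<0.007).reshape(uu.shape).astype(np.uint8)
    n,l,st,ce=cv2.connectedComponentsWithStats(m);k=1+np.argmax(st[1:,4])
    cs,_=cv2.findContours((l==k).astype(np.uint8),cv2.RETR_EXTERNAL,cv2.CHAIN_APPROX_NONE)
    q=max(cs,key=cv2.contourArea)[:,0]+[uu.min(),vv.min()]
    zt=np.median(P[(l==k).ravel(),2])
    X=onplane(c,q,z,True)[:,:2]
    A=np.c_[2*X,np.ones(len(X))];s=np.linalg.lstsq(A,(X**2).sum(1),rcond=None)[0]
    return s[:2],np.sqrt(s[2]+s[:2]@s[:2]),zt,q.mean(0)
E
python3 - <<'E'
from circ import *
c=load("wrist1")
print(depthpt(c,[(291,175)],True), onplane(c,[(291,175)],.062,True))
print(circ(c,.062,291,175))
i=cv2.imread("pics/wrist1.png")[130:220,240:340];cv2.imwrite("pics/w1z.png",cv2.resize(i,(666,600)))
E
```

```text
[[ 0.49783994 -0.31475055  0.06278447]] [[ 0.49768961 -0.31476245  0.062     ]]
(array([ 0.49838277, -0.31459949]), np.float64(0.022702226691639245), np.float64(0.062417153557920935), array([290.77099237, 174.1221374 ]))
```

View pics/w1z.png

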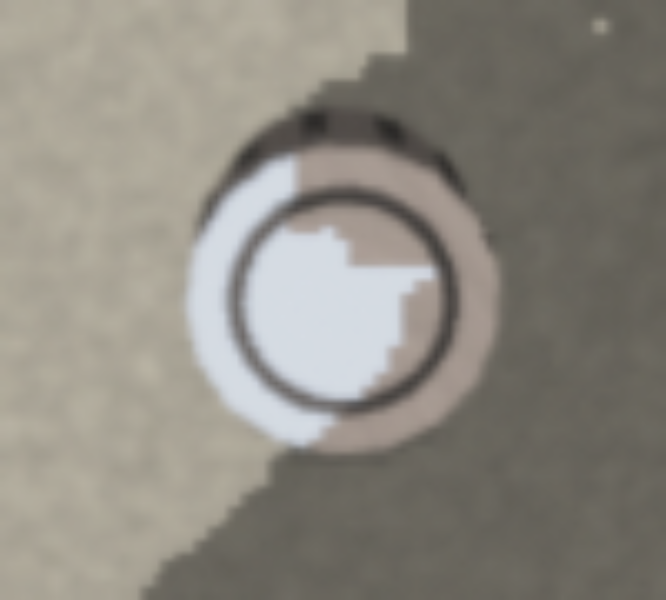

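Request:
step_arm:
  series:
    - {"delta_pos": [-0.15, -0.007, 0.3], "turn": [0, 0, -0.0006], "fingers": 0}
    - {"delta_pos": [-0.15, -0.007, 0.3], "turn": [0, 0, -0.0006], "fingers": 0}
    - {"delta_pos": [-0.15, -0.007, 0.3], "turn": [0, 0, -0.0006], "fingers": 0}
    - {"delta_pos": [-0.15, -0.007, 0.3], "turn": [0, 0, -0.0006], "fingers": 0}

```text
time_s: 1.9
tcp_pos: [0.4489, -0.3079, 0.172]
orientation: [-180.0, -0.0, -0.1]
wrist_force: [0.3, -0.3, -0.6]
opening: 0.0855
```

```bash
python3 -c "
from h import *
grab('wrist','2')"
```

```text
(no output)
```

View pics/wrist2.png

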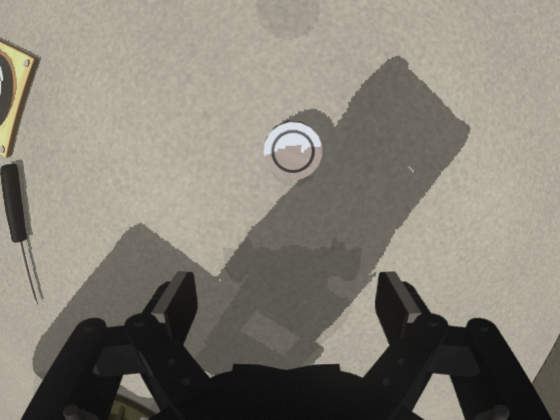

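The lower wrist view shows the cartridge's ring centred at about (293,151). I can triangulate it against (291.5,175) from the first view.

```bash
python3 - <<'E'
from circ import *
a=load("wrist1");c=load("wrist2")
r=circ(c,.062,293,151);print(r)
o1,d1=rays(a,(291.3,174.6),True)
o2,d2=rays(c,(293,151.3),True);print(tri(o1,d1[0],o2,d2[0]))
print(onplane(c,[(293,151.3)],.062,True))
E
python3 m.py 0.498 -0.315 0.09 0
```

```text
(array([ 0.49797659, -0.314866  ]), np.float64(0.022428480778505067), np.float64(0.062437724792995364), array([292.47272727, 150.7030303 ]))
(array([ 0.49706255, -0.315207  ,  0.05665158]), np.float64(0.0001363221727060208))
[[ 0.49767539 -0.31515698  0.062     ]]
t 1.95 tcp [ 0.4494 -0.3078  0.1724] [ 1.7997e+02 -6.0000e-02 -7.0000e-02] J [-38.3  19.6  92.1   0.   68.2  51.8] open 0.0854 F [-0.2  0.2  0. ]
delta [0.2427, 0.0353, 0.4122] turn [0.0002, -0.0004, -0.0004] rows>= 1.9
```

Request:
step_arm:
  series:
    - {"delta_pos": [0.243, 0.035, 0.36], "turn": [0, 0, -0.0004], "fingers": 0}
    - {"delta_pos": [0.243, 0.035, 0.36], "turn": [0, 0, -0.0004], "fingers": 0}
    - {"delta_pos": [0.243, 0.035, 0.36], "turn": [0, 0, -0.0004], "fingers": 0}
    - {"delta_pos": [0.243, 0.035, 0.36], "turn": [0, 0, -0.0004], "fingers": 0}

```text
time_s: 2.35
tcp_pos: [0.4985, -0.3152, 0.1013]
orientation: [179.9, -0.1, 0.0]
wrist_force: [0.3, -0.4, 0.6]
opening: 0.0857
```

```bash
python3 -c "
from h import *
grab('wrist','3')";python3 m.py 0.498 -0.315 0.027 0
```

```text
t 2.4 tcp [ 0.4984 -0.3154  0.1022] [ 1.799e+02 -1.600e-01  1.000e-02] J [-35.9  29.6  87.8   0.   62.3  54.1] open 0.0853 F [ 0.3 -0.   0.6]
delta [-0.0033, -0.0028, 0.376] turn [0.0006, -0.0009, 0.0] rows>= 1.5
```

View pics/wrist3.png

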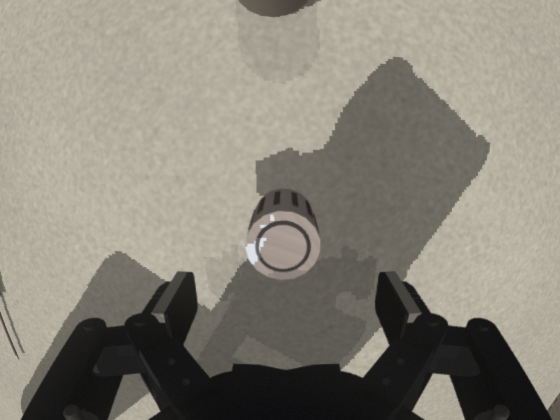

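```bash
python3 - <<'E'
from circ import *
c=load("wrist3");print(circ(c,.062,284,245,w=38), onplane(c,[(282.7,246)],.062,True))
E
```

```text
(array([ 0.49897919, -0.31483333]), np.float64(0.022890200316321933), np.float64(0.06243388265902064), array([282.27751196, 242.99521531])) [[ 0.49823155 -0.31493022  0.062     ]]
```

Request:
step_arm:
  series:
    - {"delta_pos": [0, 0, 0.376], "turn": [0, 0, 0], "fingers": 0}
    - {"delta_pos": [0, 0, 0.376], "turn": [0, 0, 0], "fingers": 0}
    - {"delta_pos": [0, 0, 0.376], "turn": [0, 0, 0], "fingers": 0}
    - {"delta_pos": [0, 0, 0.376], "turn": [0, 0, 0], "fingers": 0}

```text
time_s: 2.8
tcp_pos: [0.4993, -0.3163, 0.0294]
orientation: [179.8, -0.3, -0.0]
wrist_force: [0.0, -0.3, 0.2]
opening: 0.0853
```

```bash
python3 -c "
from h import *
grab('wrist','4')";python3 m.py 0.498 -0.315 0.027 0
```

```text
t 2.85 tcp [ 0.4996 -0.3165  0.0298] [179.77  -0.34  -0.  ] J [-35.9  35.6  89.7   0.   54.3  54.1] open 0.0854 F [ 0.3  0.4 -0.3]
delta [-0.0081, -0.0074, 0.0142] turn [0.0013, -0.0019, -0.0] rows>= 0.1
```

View pics/wrist4.png

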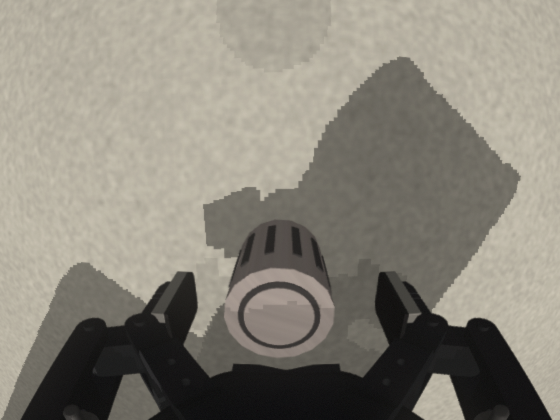

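The cartridge is between the open fingers, with its top at (279,312). I'll correct the small tilt and then close.

Request:
step_arm:
  series:
    - {"delta_pos": [-0.007, -0.007, 0.012], "turn": [0.0013, -0.0019, 0], "fingers": 0}
    - {"delta_pos": [-0.007, -0.007, 0.012], "turn": [0.0013, -0.0019, 0], "fingers": 255}
    - {"delta_pos": [-0.007, -0.007, 0.012], "turn": [0.0013, -0.0019, 0], "fingers": 255}
    - {"delta_pos": [-0.007, -0.007, 0.012], "turn": [0.0013, -0.0019, 0], "fingers": 255}
    - {"delta_pos": [-0.007, -0.007, 0.012], "turn": [0.0013, -0.0019, 0], "fingers": 255}
    - {"delta_pos": [-0.007, -0.007, 0.012], "turn": [0.0013, -0.0019, 0], "fingers": 255}
    - {"delta_pos": [-0.007, -0.007, 0.012], "turn": [0.0013, -0.0019, 0], "fingers": 255}
    - {"delta_pos": [-0.007, -0.007, 0.012], "turn": [0.0013, -0.0019, 0], "fingers": 255}
  force: 35

```text
time_s: 3.65
tcp_pos: [0.4984, -0.3151, 0.0281]
orientation: [180.0, -0.0, -0.0]
wrist_force: [-2.1, 2.2, 6.4]
opening: 0.0454
```

```bash
python3 -c "
from circ import *
c=grab('wrist','5');print(circ(c,.062,279,315,w=60))";python3 m.py 0.498 -0.315 0.167 0
```

```text
(array([ 0.49941001, -0.31479741]), np.float64(0.024150369706357068), np.float64(0.06241722457209724), array([274.05194805, 308.35844156]))
t 3.7 tcp [ 0.4984 -0.3151  0.0281] [ 1.7999e+02 -3.0000e-02 -0.0000e+00] J [-35.9  35.7  89.7   0.   54.5  54.1] open 0.045 F [-1.8  2.   5.9]
delta [-0.0017, -0.0005, -0.6945] turn [0.0001, -0.0001, -0.0] rows>= 2.8
```

View pics/wrist5.png

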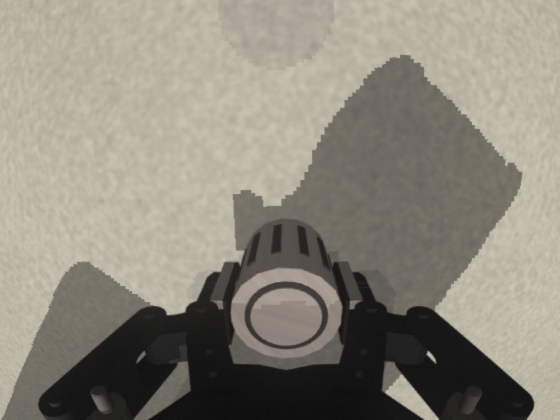

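The jaws hold the cartridge, at (286,315), with a 45 mm opening. Next I'll lift it and carry it towards the base.

```bash
python3 - <<'E'
from h import *
c=load("wrist5");print(onplane(c,[(286.5,315.5)],.062,True))
E
python3 m.py 0.498 -0.165 0.17 0
```

```text
[[ 0.49876824 -0.31697269  0.062     ]]
t 3.7 tcp [ 0.4984 -0.3151  0.0281] [ 1.7999e+02 -3.0000e-02 -0.0000e+00] J [-35.9  35.7  89.7   0.   54.5  54.1] open 0.045 F [-1.8  2.   5.9]
delta [-0.0017, -0.7505, -0.7097] turn [0.0001, -0.0001, -0.0] rows>= 4.1
```

Request:
step_arm:
  series:
    - {"delta_pos": [0, 0, -0.1], "turn": [0, 0, 0], "fingers": 255}
    - {"delta_pos": [0, 0, -0.3], "turn": [0, 0, 0], "fingers": 255}
    - {"delta_pos": [0, 0, -0.5], "turn": [0, 0, 0], "fingers": 255}
    - {"delta_pos": [0, 0, -0.7], "turn": [0, 0, 0], "fingers": 255}
    - {"delta_pos": [0, -0.2, -0.8], "turn": [0, 0, 0], "fingers": 255}
    - {"delta_pos": [0, -0.4, -0.85], "turn": [0, 0, 0], "fingers": 255}
    - {"delta_pos": [0, -0.6, -0.85], "turn": [0, 0, 0], "fingers": 255}
    - {"delta_pos": [0, -0.8, -0.85], "turn": [0, 0, 0], "fingers": 255}
    - {"delta_pos": [0, -1.0, -0.85], "turn": [0, 0, 0], "fingers": 255}
    - {"delta_pos": [0, -1.0, -0.85], "turn": [0, 0, 0], "fingers": 255}

```text
time_s: 4.7
tcp_pos: [0.4981, -0.1114, 0.1981]
orientation: [-180.0, -0.0, 0.2]
wrist_force: [-1.0, -0.2, -2.2]
opening: 0.045
```

```bash
python3 m.py 0.49 0.067 0.2 0
```

```text
t 4.7 tcp [ 0.4981 -0.1114  0.1981] [-1.7997e+02 -1.0000e-02  2.1000e-01] J [-16.7  13.9  95.9   0.   70.2  73. ] open 0.045 F [-1.  -0.2 -2.2]
delta [-0.0372, -0.8923, -0.0091] turn [-0.0002, -0.0, 0.0012] rows>= 3.6
```

Request:
step_arm:
  series:
    - {"delta_pos": [-0.04, -0.25, -0.01], "turn": [0, 0, 0.001], "fingers": 255}
    - {"delta_pos": [-0.04, -0.5, -0.01], "turn": [0, 0, 0.001], "fingers": 255}
    - {"delta_pos": [-0.04, -0.75, -0.01], "turn": [0, 0, 0.001], "fingers": 255}
    - {"delta_pos": [-0.04, -0.89, -0.01], "turn": [0, 0, 0.001], "fingers": 255}
    - {"delta_pos": [-0.04, -0.89, -0.01], "turn": [0, 0, 0.001], "fingers": 255}
    - {"delta_pos": [-0.04, -0.89, -0.01], "turn": [0, 0, 0.001], "fingers": 255}

```text
time_s: 5.3
tcp_pos: [0.4894, 0.0666, 0.2]
orientation: [-180.0, 0.0, 0.1]
wrist_force: [0.1, -1.3, -2.1]
opening: 0.0448
```

```bash
python3 -c "
from h import *
c=grab('wrist','6');i=cv2.imread('pics/wrist6.png')[60:240,170:410];cv2.imwrite('pics/w6z.png',cv2.resize(i,(800,600)))";python3 m.py 0.57 0.067 0.13 0
```

```text
t 5.35 tcp [0.4895 0.0659 0.2001] [-1.7999e+02  0.0000e+00  3.0000e-02] J [ 3.4 11.7 98.3  0.  70.  93.4] open 0.0452 F [ 0.1 -0.1 -2. ]
delta [0.4025, -0.0053, 0.3504] turn [-0.0001, 0.0, 0.0001] rows>= 2.1
```

View pics/wrist6.png

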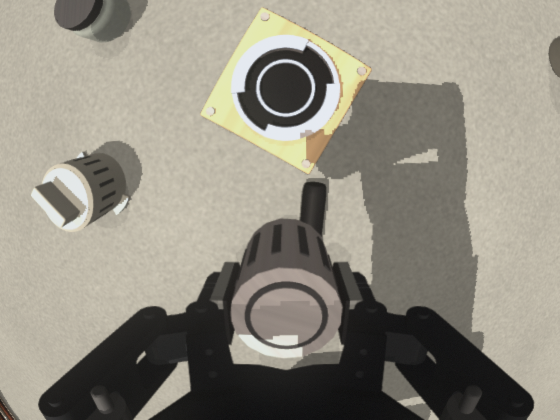

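The wrist view shows the base at (286,88), centred ahead of the tool, with its gaps visible. The cover's bar is at (57,203), and the cartridge is in the grip.

```bash
python3 - <<'E'
import cv2
i=cv2.imread('pics/wrist6.png');cv2.imwrite('pics/w6z.png',cv2.resize(i[0:180,180:400],(733,600),interpolation=cv2.INTER_CUBIC))
cv2.imwrite('pics/w6c.png',cv2.resize(i[130:250,10:160],(750,600),interpolation=cv2.INTER_CUBIC))
E
```

```text
(no output)
```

View pics/w6z.png

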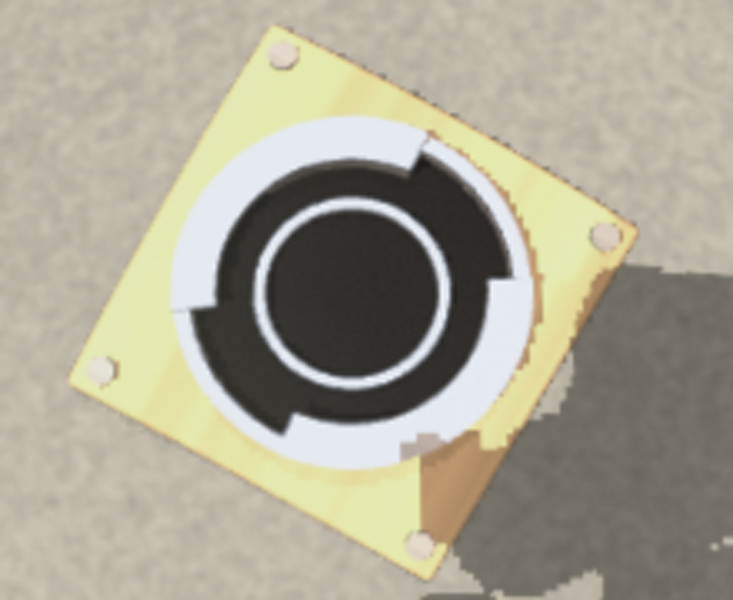

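View pics/w6c.png

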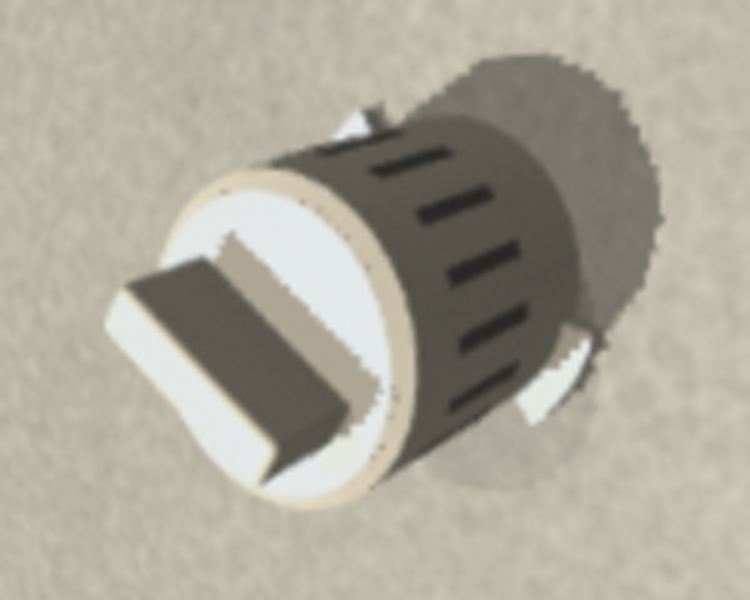

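```bash
cat > base.py <<'E'
from h import *
import sys
def fit(X):
    A=np.c_[2*X,np.ones(len(X))];s=np.linalg.lstsq(A,(X**2).sum(1),rcond=None)[0]
    return s[:2],np.sqrt(s[2]+s[:2]@s[:2])
def ring(c,cx,cy):
    g=cv2.cvtColor(c["image"],cv2.COLOR_RGB2GRAY);b=(g<110).astype(np.uint8)
    n,l=cv2.connectedComponents(b,connectivity=4);k=l[cy,cx]
    cs,_=cv2.findContours((l==k).astype(np.uint8),cv2.RETR_EXTERNAL,cv2.CHAIN_APPROX_NONE)
    q=max(cs,key=cv2.contourArea)[:,0];(ex,ey),ax,an=cv2.fitEllipse(q)
    X=onplane(c,q,0.026,True)[:,:2];r=fit(X);print("inner ring",r,"px",ex,ey,ax, "area",cv2.contourArea(q))
    return r[0],(ex,ey)
E
python3 - <<'E'
from base import *
np.set_printoptions(precision=4,suppress=True)
c=load("wrist6")
ctr,px=ring(c,286,88)
print("depth floor",depthpt(c,[(286,88)],True),"rim top",depthpt(c,[(322,120),(250,60)],True),"board",depthpt(c,[(225,110)],True),"table",depthpt(c,[(200,60)],True))
s=3.333
pts=np.array([(412,172),(490,279),(216,307),(293,413),(425,138),(533,279),(172,308)])/s+[180,0]
W=onplane(c,pts,0.034,True)[:,:2]-ctr
print(np.c_[np.hypot(*W.T)*1e3,np.degrees(np.arctan2(W[:,1],W[:,0]))])
b=onplane(c,np.array([(270,25),(637,230),(430,580),(68,380)])/s+[180,0],0.012,True)[:,:2];print(b.mean(0),b, np.degrees(np.arctan2(*(b-np.roll(b,1,0)).T[::-1])))
# cover bar top corners
q=np.array([(108,322),(127,288),(275,450),(262,485)])/5+[10,130]
print("bar",onplane(c,q,0.106,True),depthpt(c,[(48,203)],True))
D=load("side0");S=load("scene0")
E
```

```text
inner ring (array([0.5932, 0.0659]), np.float64(0.02414047695644707)) px 285.03936767578125 87.52145385742188 (49.343162536621094, 50.43697738647461) area 1954.0
depth floor [[0.593  0.065  0.0207]] rim top [[0.5619 0.0311 0.034 ]
 [0.6194 0.0986 0.0339]] board [[0.5724 0.1269 0.0106]] table [[ 0.6284  0.1559 -0.0013]]
[[ 38.2348 -26.6974]
 [ 39.3179 -84.7597]
 [ 37.823   97.0649]
 [ 38.7861 155.6694]
 [ 49.0014 -25.1243]
 [ 51.5341 -85.4417]
 [ 50.2606  95.1505]]
[0.5929 0.0656] [[ 0.6798  0.0903]
 [ 0.6168 -0.0213]
 [ 0.5056  0.041 ]
 [ 0.5693  0.1525]] [ -29.3847 -119.4448  150.7292   60.2357]
bar [[0.5111 0.3061 0.106 ]
 [0.5175 0.2989 0.106 ]
 [0.4859 0.2668 0.106 ]
 [0.479  0.272  0.106 ]] [[0.5022 0.2856 0.1054]]
```

```bash
python3 - <<'E'
from base import *
for f,tz,tc in (("wrist5",.0281,(0.4984,-.3151)),("wrist6",.2001,(0.4895,.0662))):
    c=load(f);g=cv2.cvtColor(c["image"],cv2.COLOR_RGB2GRAY)
    b=cv2.adaptiveThreshold(g,255,cv2.ADAPTIVE_THRESH_MEAN_C,cv2.THRESH_BINARY_INV,15,12)
    m=np.zeros_like(b);cv2.ellipse(m,(286,315),(47,39),0,0,360,255,-1);cv2.ellipse(m,(286,315),(34,26),0,0,360,0,-1)
    q=np.argwhere((b&m)>0)[:,::-1];e=cv2.fitEllipse(q.astype(np.float32));print(len(q),e)
    X=onplane(c,q,tz+.0344,True)[:,:2];r=fit(X);print(r[0]-tc,r[1])
E
```

```text
1185 ((285.79022216796875, 315.530029296875), (63.13019943237305, 78.1622085571289), 90.02999114990234)
[-0.00041504 -0.00158594] 0.015847374249990456
1211 ((285.74853515625, 315.4754638671875), (62.996944427490234, 78.38129425048828), 89.30738830566406)
[-0.00043541 -0.00119707] 0.01584234961663842
```

```bash
python3 m.py 0.525 0.0673 0.13 0
```

```text
t 5.35 tcp [0.4895 0.0659 0.2001] [-1.7999e+02  0.0000e+00  3.0000e-02] J [ 3.4 11.7 98.3  0.  70.  93.4] open 0.0452 F [ 0.1 -0.1 -2. ]
delta [0.1775, -0.0069, 0.3504] turn [-0.0001, 0.0, 0.0001] rows>= 1.6
```

Request:
step_arm:
  series:
    - {"delta_pos": [0.178, -0.007, 0.17], "turn": [0, 0, 0], "fingers": 255}
    - {"delta_pos": [0.178, -0.007, 0.35], "turn": [0, 0, 0], "fingers": 255}
    - {"delta_pos": [0.178, -0.007, 0.35], "turn": [0, 0, 0], "fingers": 255}
    - {"delta_pos": [0.178, -0.007, 0.35], "turn": [0, 0, 0], "fingers": 255}
    - {"delta_pos": [0.178, -0.007, 0.35], "turn": [0, 0, 0], "fingers": 255}

```text
time_s: 5.85
tcp_pos: [0.5257, 0.0669, 0.1322]
orientation: [-180.0, -0.1, -0.0]
wrist_force: [0.6, 0.1, -1.7]
opening: 0.045
```

```bash
python3 -c "
from base import *
grab('wrist','7')";python3 m.py 0.5936 0.0673 0.09 0
```

```text
t 5.9 tcp [0.5257 0.067  0.1322] [-1.7998e+02 -1.7000e-01  0.0000e+00] J [ 3.3 20.6 96.7  0.  62.6 93.3] open 0.0453 F [ 0.  -0.1 -1.8]
delta [0.3387, -0.0013, 0.2119] turn [-0.0001, -0.0009, 0.0] rows>= 1.6
```

View pics/wrist7.png

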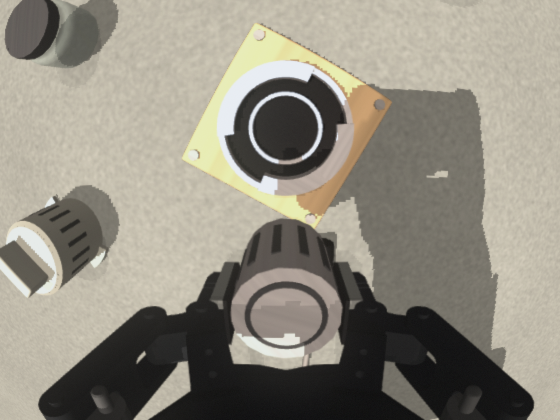

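The closer view shows the base seat ring at (285,128), with the held cartridge at (286,315).

```bash
python3 - <<'E'
from base import *
c=load("wrist7");ctr,px=ring(c,285,128)
a=load("wrist6");o1,d1=rays(a,(285.04,87.52),True);o2,d2=rays(c,px,True);print(tri(o1,d1[0],o2,d2[0]))
E
```

```text
inner ring (array([0.59332099, 0.06591405]), np.float64(0.024329827497300158)) px 284.99676513671875 127.63333892822266 (63.38725662231445, 63.954036712646484) area 3181.5
(array([0.59328757, 0.06593247, 0.02279343]), np.float64(3.241851001224342e-05))
```

Request:
step_arm:
  series:
    - {"delta_pos": [0.17, 0, 0.15], "turn": [0, -0.001, 0], "fingers": 255}
    - {"delta_pos": [0.34, -0.003, 0.2], "turn": [0, -0.001, 0], "fingers": 255}
    - {"delta_pos": [0.34, -0.003, 0.2], "turn": [0, -0.001, 0], "fingers": 255}
    - {"delta_pos": [0.34, -0.003, 0.2], "turn": [0, -0.001, 0], "fingers": 255}
    - {"delta_pos": [0.34, -0.003, 0.2], "turn": [0, -0.001, 0], "fingers": 255}

```text
time_s: 6.4
tcp_pos: [0.5937, 0.0677, 0.0937]
orientation: [-180.0, -0.1, 0.0]
wrist_force: [-0.1, -0.7, -1.6]
opening: 0.0451
```

```bash
python3 m.py 0.5937 0.0674 0.06 0; python3 -c "
from h import *
grab('side','8');i=cv2.imread('pics/side8.png')[100:280,150:370];cv2.imwrite('pics/s8z.png',cv2.resize(i,(733,600),interpolation=cv2.INTER_CUBIC))"
```

```text
t 6.4 tcp [0.5937 0.0677 0.0937] [-1.7997e+02 -7.0000e-02  0.0000e+00] J [ 3.  31.2 86.7  0.  62.  93. ] open 0.0451 F [-0.1 -0.7 -1.6]
delta [0.0, 0.0013, 0.1685] turn [-0.0002, -0.0004, 0.0] rows>= 0.7
```

View pics/s8z.png

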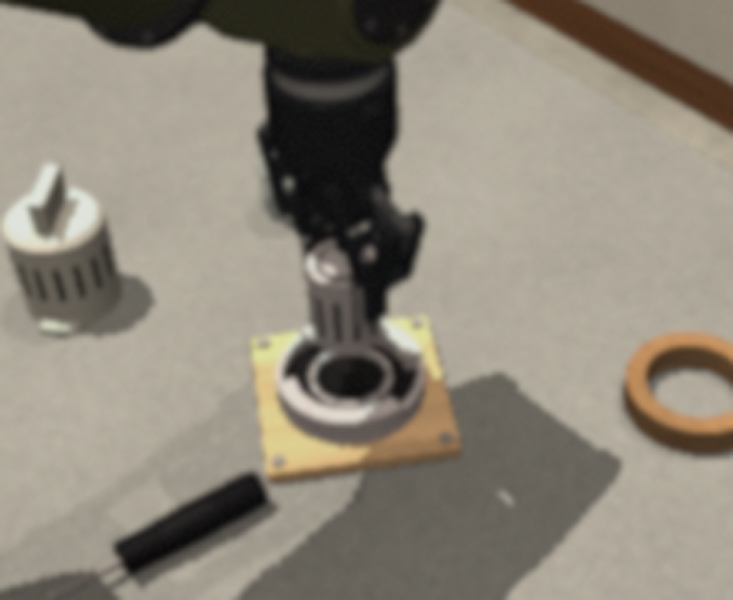

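The side view shows the cartridge hanging above the seat at about (340,330 zoomed), and everything else is undisturbed. I'll lower it in stages.

Request:
step_arm:
  series:
    - {"delta_pos": [0, 0.001, 0.08], "turn": [0, -0.0004, 0], "fingers": 255}
    - {"delta_pos": [0, 0.001, 0.15], "turn": [0, -0.0004, 0], "fingers": 255}
    - {"delta_pos": [0, 0.001, 0.185], "turn": [0, -0.0004, 0], "fingers": 255}
    - {"delta_pos": [0, 0.001, 0.185], "turn": [0, -0.0004, 0], "fingers": 255}
    - {"delta_pos": [0, 0.001, 0.185], "turn": [0, -0.0004, 0], "fingers": 255}

```text
time_s: 6.95
tcp_pos: [0.5937, 0.0675, 0.0566]
orientation: [-180.0, 0.0, 0.0]
wrist_force: [0.9, 0.2, -2.4]
opening: 0.0452
```

```bash
python3 m.py 0.5937 0.0674 0.05 0; python3 -c "
from h import *
grab('wrist','9');grab('side','9');i=cv2.imread('pics/side9.png')[150:260,190:320];cv2.imwrite('pics/s9z.png',cv2.resize(i,(709,600),interpolation=cv2.INTER_CUBIC))"
```

```text
t 6.95 tcp [0.5937 0.0675 0.0566] [-1.7997e+02  1.0000e-02  1.0000e-02] J [ 3.  34.1 87.7  0.  58.1 92.9] open 0.0452 F [ 0.9  0.2 -2.4]
delta [0.0001, 0.0004, 0.033] turn [-0.0001, 0.0001, 0.0] rows>= 0.1
```

View pics/s9z.png

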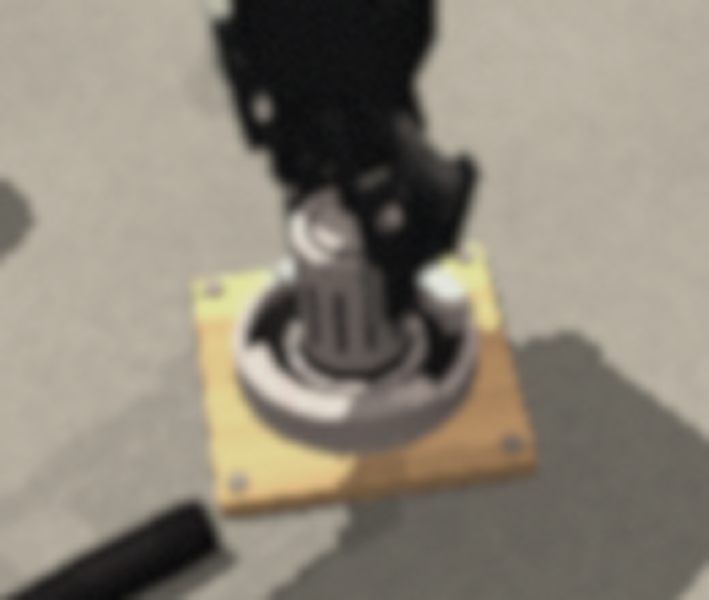

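View pics/wrist9.png

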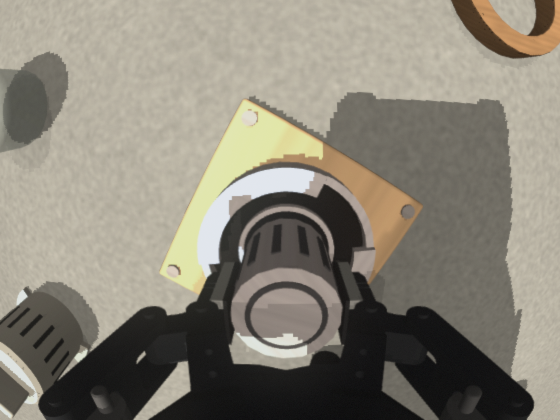

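The cartridge sits over the ring and looks centred in both views. I'll lower it on while watching the force.

Request:
step_arm:
  series:
    - {"delta_pos": [0, 0, 0.012], "turn": [0, 0, 0], "fingers": 255}
    - {"delta_pos": [0, 0, 0.022], "turn": [0, 0, 0], "fingers": 255}
    - {"delta_pos": [0, 0, 0.03], "turn": [0, 0, 0], "fingers": 255}
    - {"delta_pos": [0, 0, 0.03], "turn": [0, 0, 0], "fingers": 255}

```text
time_s: 7.45
tcp_pos: [0.5938, 0.0675, 0.0509]
orientation: [-180.0, -0.0, 0.0]
wrist_force: [0.1, 0.3, -1.1]
opening: 0.0451
```

```bash
python3 m.py 0.5937 0.0674 0.048 0
```

```text
t 7.45 tcp [0.5938 0.0675 0.0509] [-1.7997e+02 -2.0000e-02  1.0000e-02] J [ 3.  34.6 87.9  0.  57.5 92.9] open 0.0451 F [ 0.1  0.3 -1.1]
delta [-0.0006, 0.0005, 0.0143] turn [-0.0002, -0.0001, 0.0] rows>= 0.1
```

Request:
step_arm:
  series:
    - {"delta_pos": [0, 0, 0.008], "turn": [0, 0, 0], "fingers": 255}
    - {"delta_pos": [0, 0, 0.013], "turn": [0, 0, 0], "fingers": 255}
    - {"delta_pos": [0, 0, 0.013], "turn": [0, 0, 0], "fingers": 255}

```text
time_s: 7.75
tcp_pos: [0.5938, 0.0675, 0.0482]
orientation: [-180.0, -0.0, 0.0]
wrist_force: [0.6, -0.4, -2.3]
opening: 0.045
```

```bash
python3 m.py 0.5937 0.0674 0.048 0
```

```text
t 7.75 tcp [0.5938 0.0675 0.0482] [-1.7997e+02 -2.0000e-02  1.0000e-02] J [ 3.  34.8 87.9  0.  57.2 92.9] open 0.045 F [ 0.6 -0.4 -2.3]
delta [-0.0007, 0.0005, 0.0012] turn [-0.0001, -0.0001, 0.0001] rows>= 0.0
```

Request:
step_arm:
  series:
    - {"delta_pos": [0, 0, 0.003], "turn": [0, 0, 0], "fingers": 255}
    - {"delta_pos": [0, 0, 0.006], "turn": [0, 0, 0], "fingers": 255}

```text
time_s: 7.95
tcp_pos: [0.5941, 0.0675, 0.0481]
orientation: [-180.0, -0.1, 0.0]
wrist_force: [-6.9, -0.5, 15.2]
opening: 0.0452
```

```bash
python3 m.py 0.5937 0.0674 0.048 0
```

```text
t 7.95 tcp [0.5941 0.0675 0.0481] [-1.7997e+02 -7.0000e-02  1.0000e-02] J [ 3.  34.8 87.9  0.  57.2 92.9] open 0.0452 F [-6.9 -0.5 15.2]
delta [-0.0021, 0.0007, 0.0004] turn [-0.0002, -0.0004, 0.0001] rows>= 0.0
```

The floor contact is clear: 15 N at z = 0.048, which matches the predicted 0.0481. I'll relax, release and rise.

Request:
step_arm:
  series:
    - {"delta_pos": [-0.002, 0, -0.003], "turn": [0, 0, 0], "fingers": 255}
    - {"delta_pos": [-0.002, 0, -0.003], "turn": [0, 0, 0], "fingers": 60}
    - {"delta_pos": [-0.002, 0, -0.003], "turn": [0, 0, 0], "fingers": 0}
    - {"delta_pos": [-0.002, 0, -0.003], "turn": [0, 0, 0], "fingers": 0}
    - {"delta_pos": [-0.002, 0, -0.003], "turn": [0, 0, 0], "fingers": 0}
    - {"delta_pos": [-0.002, 0, -0.1], "turn": [0, 0, 0], "fingers": 0}
    - {"delta_pos": [-0.002, 0, -0.3], "turn": [0, 0, 0], "fingers": 0}
    - {"delta_pos": [-0.2, 0, -0.55], "turn": [0, 0, 0], "fingers": 0}
    - {"delta_pos": [-0.4, 0, -0.75], "turn": [0, 0, 0], "fingers": 0}
    - {"delta_pos": [-0.4, 0, -0.75], "turn": [0, 0, 0], "fingers": 0}

```text
time_s: 8.95
tcp_pos: [0.5128, 0.0676, 0.2013]
orientation: [-180.0, -0.3, 0.0]
wrist_force: [0.8, 0.2, -0.6]
opening: 0.0853
```

```bash
python3 -c "
from h import *
grab('wrist','10')";python3 m.py 0.48 0.24 0.23 -45
```

```text
t 9.0 tcp [0.5126 0.0677 0.2026] [-1.7995e+02 -3.7000e-01  3.0000e-02] J [ 3.4 14.3 94.8  0.  70.5 93.4] open 0.0854 F [0.3 0.1 3. ]
delta [-0.1616, -0.8619, -0.1376] turn [-0.0011, -0.0018, 0.2502] rows>= 5.2
```

View pics/wrist10.png

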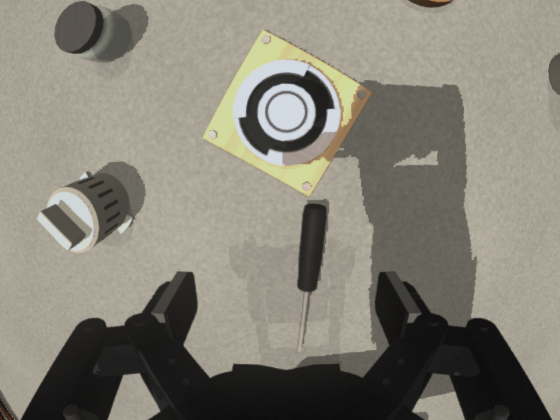

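The cartridge now stands in the seat, with its top at (287,112). The cover's bar is at (62,225), pointing about 46° in world axes. Next I'll go to a viewpoint over the cover with the tool yaw along the bar.

```bash
python3 m.py 0.456 0.243 0.25 46
```

```text
t 9.0 tcp [0.5126 0.0677 0.2026] [-1.7995e+02 -3.7000e-01  3.0000e-02] J [ 3.4 14.3 94.8  0.  70.5 93.4] open 0.0854 F [0.3 0.1 3. ]
delta [-0.2809, -0.8771, -0.2384] turn [0.0006, -0.002, -0.2554] rows>= 5.4
```

Request:
step_arm:
  series:
    - {"delta_pos": [-0.28, -0.877, -0.24], "turn": [0, -0.002, -0.2554], "fingers": 0}
    - {"delta_pos": [-0.28, -0.877, -0.24], "turn": [0, -0.002, -0.2554], "fingers": 0}
    - {"delta_pos": [-0.28, -0.877, -0.24], "turn": [0, -0.002, -0.2554], "fingers": 0}
    - {"delta_pos": [-0.28, -0.877, -0.24], "turn": [0, -0.002, -0.2554], "fingers": 0}
    - {"delta_pos": [-0.28, -0.877, -0.24], "turn": [0, -0.002, -0.2554], "fingers": 0}
    - {"delta_pos": [-0.28, -0.877, -0.24], "turn": [0, -0.002, -0.2554], "fingers": 0}
    - {"delta_pos": [-0.28, -0.877, -0.24], "turn": [0, -0.002, -0.2554], "fingers": 0}
    - {"delta_pos": [-0.28, -0.877, -0.24], "turn": [0, -0.002, -0.2554], "fingers": 0}

```text
time_s: 9.8
tcp_pos: [0.4564, 0.2429, 0.25]
orientation: [179.9, 0.1, 45.9]
wrist_force: [-0.3, -0.2, -0.5]
opening: 0.0849
```

```bash
python3 -c "
from h import *
grab('wrist','11');i=cv2.imread('pics/wrist11.png')[60:260,190:390];cv2.imwrite('pics/w11z.png',cv2.resize(i,(600,600),interpolation=cv2.INTER_CUBIC))";python3 m.py 0.456 0.243 0.25 46
```

```text
t 9.85 tcp [0.4564 0.2428 0.25  ] [1.7991e+02 5.0000e-02 4.5870e+01] J [24.  12.1 91.  -0.1 76.9 68.2] open 0.0855 F [0.3 0.3 0.3]
delta [-0.0007, -0.002, 0.0001] turn [0.0005, 0.0003, -0.0007] rows>= 0.0
```

View pics/wrist11.png

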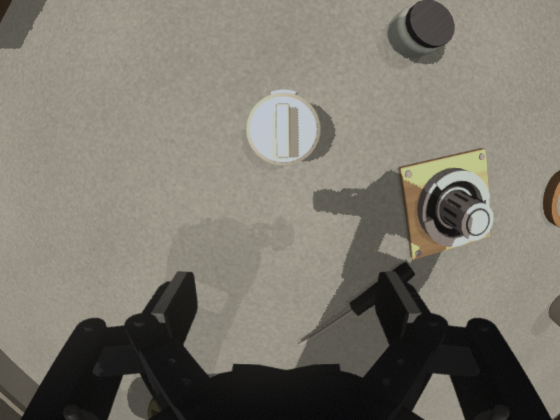

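View pics/w11z.png

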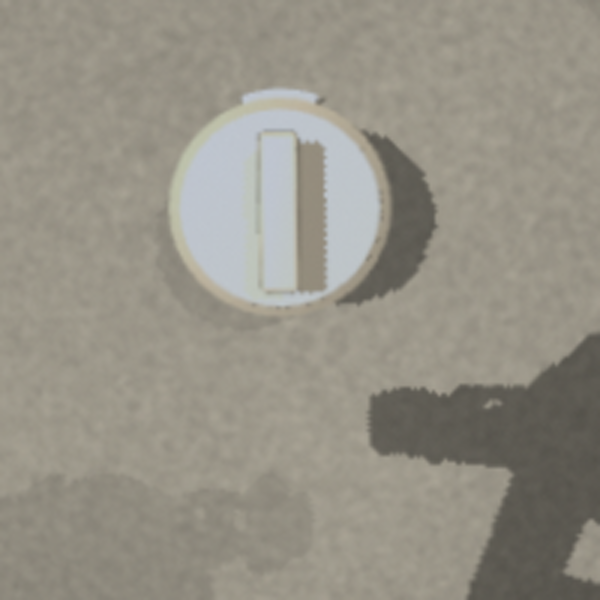

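The zoomed view shows the bar's top corners at (260,131), (297,130), (298,291) and (260,292), standing on the white disc, with one lug visible at the top.

```bash
cat > cov.py <<'E'
from h import *
def bar(c,seed=None):
    # bar top via depth: world z>0.098
    pass
E
python3 - <<'E'
from base import *
np.set_printoptions(precision=4,suppress=True)
c=load("wrist11")
q=np.array([(260,131),(297,130),(298,291),(260,292)])/3+[190,60]-[.33,.33]
W=onplane(c,q,.106,True)[:,:2];print(W,W.mean(0))
for a,b in((2,1),(3,0)):
    d=W[b]-W[a];print(np.hypot(*d),np.degrees(np.arctan2(d[1],d[0])))
vv,uu=np.mgrid[80:190,235:335];px=np.c_[uu.ravel(),vv.ravel()];P=depthpt(c,px,True)
m=(P[:,2]>.098)&(P[:,2]<.115);print(m.sum(),np.median(P[m,2]))
X=onplane(c,px[m],.106,True)[:,:2];print(X.mean(0));r=cv2.minAreaRect((X*1000).astype(np.float32));print(r)
u,s,v=np.linalg.svd(X-X.mean(0),full_matrices=False);print("bar yaw",np.degrees(np.arctan2(v[0,1],v[0,0])))
t=(abs(P[:,2]-.078)<.007);T=np.zeros(uu.shape,np.uint8);T.ravel()[t|m]=1
k=max(cv2.findContours(T,cv2.RETR_EXTERNAL,cv2.CHAIN_APPROX_NONE)[0],key=cv2.contourArea)[:,0]+[235,80]
print("disc z",np.median(P[t,2]),fit(onplane(c,k,.078,True)[:,:2]))
a=load("wrist6")
E
```

```text
[[0.5113 0.3094]
 [0.5191 0.3021]
 [0.4863 0.2678]
 [0.4781 0.2754]] [0.4987 0.2887]
0.047507365131459006 46.326640601808144
0.047520183734204 45.67418895783851
709 0.10584031112125403
[0.4985 0.2885]
((498.66253662109375, 288.69329833984375), (46.035682678222656, 11.4842529296875), 45.773948669433594)
bar yaw -133.63010087731027
disc z 0.07780444580531021 (array([0.4987, 0.2887]), np.float64(0.03495815545925462))
```

```bash
python3 m.py 0.4977 0.2897 0.13 46.1;python3 m.py 0.4977 0.2897 0.082 46.1
```

```text
t 9.85 tcp [0.4564 0.2428 0.25  ] [1.7991e+02 5.0000e-02 4.5870e+01] J [24.  12.1 91.  -0.1 76.9 68.2] open 0.0855 F [0.3 0.3 0.3]
delta [0.3126, -0.0159, 0.5999] turn [0.0005, 0.0003, -0.0013] rows>= 2.7
t 9.85 tcp [0.4564 0.2428 0.25  ] [1.7991e+02 5.0000e-02 4.5870e+01] J [24.  12.1 91.  -0.1 76.9 68.2] open 0.0855 F [0.3 0.3 0.3]
delta [0.3128, -0.0162, 0.8399] turn [0.0005, 0.0003, -0.0013] rows>= 3.6
```

Request:
step_arm:
  series:
    - {"delta_pos": [0.313, -0.016, 0.2], "turn": [0.0005, 0.0003, -0.0013], "fingers": 0}
    - {"delta_pos": [0.313, -0.016, 0.4], "turn": [0.0005, 0.0003, -0.0013], "fingers": 0}
    - {"delta_pos": [0.313, -0.016, 0.6], "turn": [0.0005, 0.0003, -0.0013], "fingers": 0}
    - {"delta_pos": [0.313, -0.016, 0.6], "turn": [0.0005, 0.0003, -0.0013], "fingers": 0}
    - {"delta_pos": [0.313, -0.016, 0.6], "turn": [0.0005, 0.0003, -0.0013], "fingers": 0}

```text
time_s: 10.35
tcp_pos: [0.498, 0.2896, 0.1309]
orientation: [-180.0, 0.0, 46.0]
wrist_force: [0.3, 0.9, 0.2]
opening: 0.0851
```

```bash
python3 -c "
from h import *
grab('wrist','12')";python3 m.py 0.4977 0.2897 0.082 46.1
```

```text
t 10.4 tcp [0.4986 0.2899 0.1324] [ 1.7995e+02 -1.4000e-01  4.6050e+01] J [26.5 26.  88.8  0.  65.  70.5] open 0.0857 F [-0.5 -0.5  0.7]
delta [-0.0043, -0.0028, 0.2522] turn [0.0003, -0.0008, -0.0003] rows>= 1.0
```

View pics/wrist12.png

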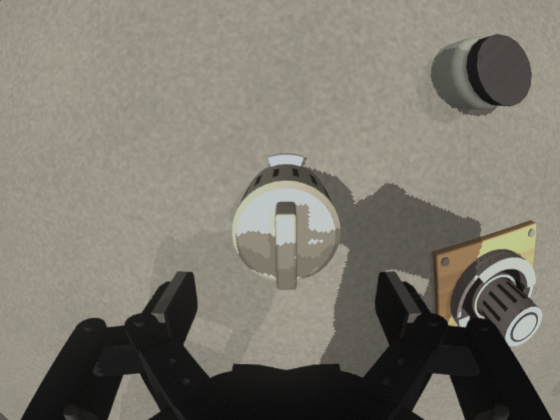

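The bar is at (286,253), midway between the jaws and parallel to them. I'll descend and grip.

Request:
step_arm:
  series:
    - {"delta_pos": [-0.004, -0.003, 0.13], "turn": [0.0003, -0.0008, -0.0003], "fingers": 0}
    - {"delta_pos": [-0.004, -0.003, 0.25], "turn": [0.0003, -0.0008, -0.0003], "fingers": 0}
    - {"delta_pos": [-0.004, -0.003, 0.25], "turn": [0.0003, -0.0008, -0.0003], "fingers": 0}
    - {"delta_pos": [-0.004, -0.003, 0.25], "turn": [0.0003, -0.0008, -0.0003], "fingers": 0}

```text
time_s: 10.8
tcp_pos: [0.4987, 0.29, 0.085]
orientation: [179.9, -0.2, 46.1]
wrist_force: [0.3, 0.3, 0.6]
opening: 0.0851
```

```bash
python3 m.py 0.4977 0.2897 0.082 46.1
```

```text
t 10.8 tcp [0.4987 0.29   0.085 ] [ 1.7995e+02 -1.6000e-01  4.6080e+01] J [26.5 29.5 90.7  0.  59.6 70.5] open 0.0851 F [0.3 0.3 0.6]
delta [-0.0046, -0.0023, 0.0152] turn [0.0003, -0.0009, -0.0001] rows>= 0.1
```

Request:
step_arm:
  series:
    - {"delta_pos": [-0.003, -0.002, 0.012], "turn": [0.0003, -0.0009, 0], "fingers": 0}
    - {"delta_pos": [-0.003, -0.002, 0.012], "turn": [0.0003, -0.0009, 0], "fingers": 0}
    - {"delta_pos": [-0.003, -0.002, 0.012], "turn": [0.0003, -0.0009, 0], "fingers": 255}
    - {"delta_pos": [-0.003, -0.002, 0.012], "turn": [0.0003, -0.0009, 0], "fingers": 255}
    - {"delta_pos": [-0.003, -0.002, 0.012], "turn": [0.0003, -0.0009, 0], "fingers": 255}
    - {"delta_pos": [-0.003, -0.002, 0.012], "turn": [0.0003, -0.0009, 0], "fingers": 255}
    - {"delta_pos": [-0.003, -0.002, 0.012], "turn": [0.0003, -0.0009, 0], "fingers": 255}
    - {"delta_pos": [-0.003, -0.002, 0.012], "turn": [0.0003, -0.0009, 0], "fingers": 255}
    - {"delta_pos": [-0.003, -0.002, 0.012], "turn": [0.0003, -0.0009, 0], "fingers": 255}
    - {"delta_pos": [-0.003, -0.002, 0.012], "turn": [0.0003, -0.0009, 0], "fingers": 255}
  force: 60

```text
time_s: 11.8
tcp_pos: [0.498, 0.2899, 0.0827]
orientation: [180.0, -0.0, 46.1]
wrist_force: [-0.4, 0.1, 1.8]
opening: 0.0106
```

```bash
python3 -c "
from h import *
grab('wrist','13');i=cv2.imread('pics/wrist13.png')[200:400,180:390];cv2.imwrite('pics/w13z.png',cv2.resize(i,(630,600),interpolation=cv2.INTER_CUBIC))";python3 m.py 0.4977 0.2897 0.082 46.1
```

```text
t 11.85 tcp [0.498  0.2899 0.0827] [ 1.800e+02 -1.000e-02  4.608e+01] J [26.6 29.7 90.8 -0.  59.5 70.5] open 0.0108 F [1.2 0.1 2. ]
delta [-0.002, -0.0004, 0.0035] turn [0.0, -0.0001, -0.0001] rows>= 0.0
```

View pics/w13z.png

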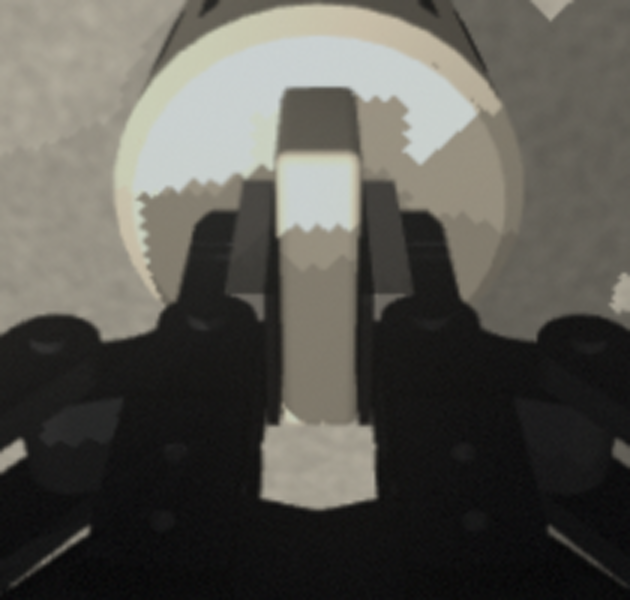

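The jaws hold the bar with a 10.8 mm reading. The bar top runs from (318,152) to (318,422) in the zoomed view.

```bash
python3 - <<'E'
from base import *
np.set_printoptions(precision=5,suppress=True)
c=load("wrist13")
W=onplane(c,np.array([(318,151),(318,424)])/3+[180-.33,200-.33],.106,True)[:,:2];print(W,np.hypot(*(W[0]-W[1])))
d=W.mean(0)-[.498,.2899];t=np.radians(46.08);print("tool x,y off",d@[np.cos(t),np.sin(t)],d@[np.sin(t),-np.cos(t)])
a=np.array([.4987,.2887])-[.498,.2899];print("from w11",a@[np.cos(t),np.sin(t)],a@[np.sin(t),-np.cos(t)])
E
python3 m.py 0.4977 0.2897 0.2 46.1
```

```text
[[0.51527 0.3063 ]
 [0.4826  0.27235]] 0.047123670194958694
tool x,y off 0.00023558876670430604 0.001071707329491372
from w11 -0.0003788135157965244 0.0013366002843968707
t 11.85 tcp [0.498  0.2899 0.0827] [ 1.800e+02 -1.000e-02  4.608e+01] J [26.6 29.7 90.8 -0.  59.5 70.5] open 0.0108 F [1.2 0.1 2. ]
delta [-0.0019, -0.0003, -0.5865] turn [0.0, -0.0001, -0.0001] rows>= 2.3
```

Request:
step_arm:
  series:
    - {"delta_pos": [0, 0, -0.08], "turn": [0, 0, 0], "fingers": 255}
    - {"delta_pos": [0, 0, -0.2], "turn": [0, 0, 0], "fingers": 255}
    - {"delta_pos": [0, 0, -0.4], "turn": [0, 0, 0], "fingers": 255}
    - {"delta_pos": [0, 0, -0.6], "turn": [0, 0, 0], "fingers": 255}
    - {"delta_pos": [0, 0, -0.7], "turn": [0, 0, 0], "fingers": 255}
    - {"delta_pos": [0, 0, -0.7], "turn": [0, 0, 0], "fingers": 255}
    - {"delta_pos": [0, 0, -0.7], "turn": [0, 0, 0], "fingers": 255}

```text
time_s: 12.55
tcp_pos: [0.4977, 0.2898, 0.2219]
orientation: [-180.0, 0.0, 46.1]
wrist_force: [-0.3, 0.3, -1.3]
opening: 0.011
```

```bash
python3 m.py 0.575 0.14 0.22 86;python3 m.py 0.651 -0.014 0.22 125.5
```

```text
t 12.55 tcp [0.4977 0.2898 0.2219] [-1.7998e+02  4.0000e-02  4.6080e+01] J [26.6 20.9 83.4  0.  75.7 70.5] open 0.011 F [-0.3  0.3 -1.3]
delta [-0.2714, 0.7978, 0.0094] turn [-0.0002, 0.0002, -0.2218] rows>= 4.6
t 12.55 tcp [0.4977 0.2898 0.2219] [-1.7998e+02  4.0000e-02  4.6080e+01] J [26.6 20.9 83.4  0.  75.7 70.5] open 0.011 F [-0.3  0.3 -1.3]
delta [-0.5624, 1.6056, 0.0094] turn [-0.0002, 0.0001, -0.4412] rows>= 9.2
```

Request:
step_arm:
  series:
    - {"delta_pos": [-0.045, 0.133, 0], "turn": [0, 0, -0.04], "fingers": 255}
    - {"delta_pos": [-0.09, 0.266, 0], "turn": [0, 0, -0.08], "fingers": 255}
    - {"delta_pos": [-0.135, 0.4, 0], "turn": [0, 0, -0.12], "fingers": 255}
    - {"delta_pos": [-0.18, 0.532, 0], "turn": [0, 0, -0.16], "fingers": 255}
    - {"delta_pos": [-0.225, 0.665, 0], "turn": [0, 0, -0.2], "fingers": 255}
    - {"delta_pos": [-0.27, 0.8, 0], "turn": [0, 0, -0.222], "fingers": 255}
    - {"delta_pos": [-0.27, 0.8, 0], "turn": [0, 0, -0.222], "fingers": 255}

```text
time_s: 13.25
tcp_pos: [0.5761, 0.1371, 0.2197]
orientation: [-179.8, 0.1, 86.0]
wrist_force: [0.4, -0.1, -0.7]
opening: 0.0106
```

```bash
python3 m.py 0.651 -0.014 0.22 125.5
```

```text
t 13.25 tcp [0.5761 0.1371 0.2197] [-1.798e+02  9.000e-02  8.599e+01] J [ 9.9 23.2 80.6 -0.  76.4 13.9] open 0.0106 F [ 0.4 -0.1 -0.7]
delta [-0.7276, 0.4266, -0.0021] turn [-0.0013, 0.0001, -0.2195] rows>= 4.6
```

Request:
step_arm:
  series:
    - {"delta_pos": [-0.12, 0.07, 0], "turn": [-0.0002, 0, -0.037], "fingers": 255}
    - {"delta_pos": [-0.24, 0.14, 0], "turn": [-0.0004, 0, -0.073], "fingers": 255}
    - {"delta_pos": [-0.36, 0.21, 0], "turn": [-0.0006, 0, -0.11], "fingers": 255}
    - {"delta_pos": [-0.48, 0.28, 0], "turn": [-0.0008, 0, -0.147], "fingers": 255}
    - {"delta_pos": [-0.6, 0.35, 0], "turn": [-0.001, 0, -0.183], "fingers": 255}
    - {"delta_pos": [-0.728, 0.427, 0], "turn": [-0.0013, 0, -0.2195], "fingers": 255}
    - {"delta_pos": [-0.728, 0.427, 0], "turn": [-0.0013, 0, -0.2195], "fingers": 255}
    - {"delta_pos": [-0.728, 0.427, 0], "turn": [-0.0013, 0, -0.2195], "fingers": 255}

```text
time_s: 14.05
tcp_pos: [0.6506, -0.0138, 0.2178]
orientation: [-179.9, -0.1, 125.4]
wrist_force: [-0.2, 0.9, -0.9]
opening: 0.011
```

```bash
python3 m.py 0.651 -0.014 0.22 125.5; python3 -c "
from h import *
grab('wrist','14');i=cv2.imread('pics/wrist14.png')[0:180,180:400];cv2.imwrite('pics/w14z.png',cv2.resize(i,(733,600),interpolation=cv2.INTER_CUBIC))"
```

```text
t 14.05 tcp [ 0.6506 -0.0138  0.2178] [-1.7989e+02 -9.0000e-02  1.2537e+02] J [ -4.4  30.9  69.7  -0.   79.5 -39.8] open 0.011 F [-0.2  0.9 -0.9]
delta [-0.0018, 0.0011, -0.011] turn [-0.0006, -0.0005, -0.0007] rows>= 0.0
```

View pics/wrist14.png

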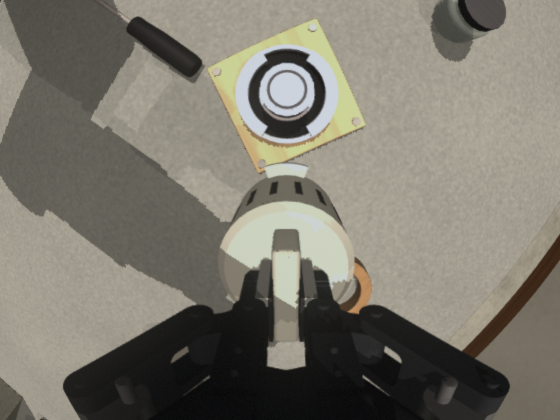

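View pics/w14z.png

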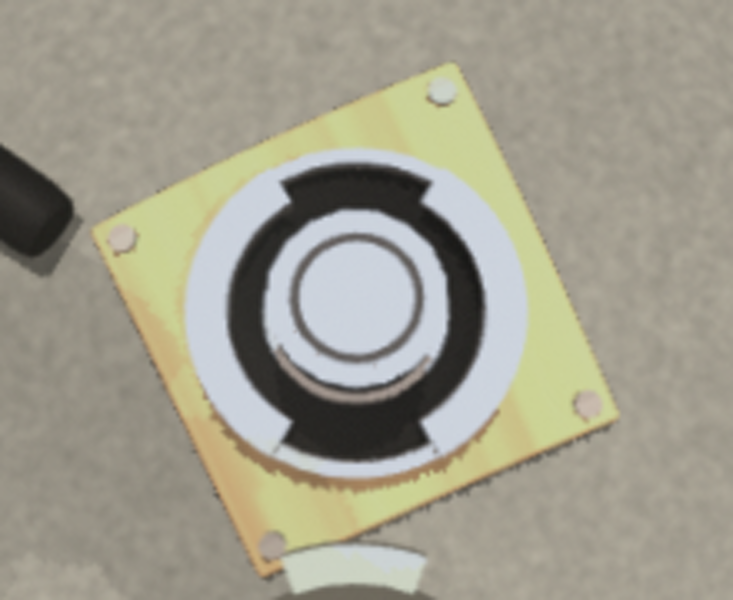

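The gaps line up with the cover's lugs. In zoomed pixels the gaps are at (357,185) and (357,440), and the near lug is at (355,570). The cartridge stands in the middle at (357,297).

```bash
python3 - <<'E'
from base import *
np.set_printoptions(precision=5,suppress=True)
c=load("wrist14");tcp=np.array([.6506,-.0138]);t=np.radians(125.4);ex=np.array([np.cos(t),np.sin(t)]);ey=np.array([np.sin(t),-np.cos(t)])
z=lambda p:np.array(p)/3.3333+[180-.35,-.35]
b=onplane(c,z([(455,63),(618,417),(262,577),(93,230)]),.012,True)[:,:2]
print("board",b.mean(0),np.degrees(np.arctan2(*(b-np.roll(b,1,0)).T[::-1]))%90,np.linalg.norm(b-np.roll(b,1,0),axis=1))
g=cv2.cvtColor(c["image"],cv2.COLOR_RGB2GRAY);dark=(g<110).astype(np.uint8)
n,l,st,_=cv2.connectedComponentsWithStats(dark);k=l[90,255];print(st[k],n)
k=l[int(310/3.33),int(180+245/3.33)];print(st[k])
q=max(cv2.findContours((l==k).astype(np.uint8),cv2.RETR_EXTERNAL,cv2.CHAIN_APPROX_NONE)[0],key=cv2.contourArea)[:,0]
W=onplane(c,q,.034,True)[:,:2];ctr=b.mean(0)
for _ in range(5):
    r=np.hypot(*(W-ctr).T);m=(abs(r-.0385)<.0015);ctr,R=fit(W[m])
print("tab circle",ctr,R,m.sum())
# gap sides: contour pts with r 40-44.5
r=np.hypot(*(W-ctr).T);a=np.degrees(np.arctan2(W[:,1]-ctr[1],W[:,0]-ctr[0]));s=(r>.0405)&(r<.0435);print("gap angles",np.sort(a[s]).round(1))
i=onplane(c,z([(357,297)]),.082,True)[0,:2];print("cart",i)
for nme,p in(("board",b.mean(0)),("tab",ctr),("cart",i)): print(nme,"tool xy",(p-tcp)@ex,(p-tcp)@ey)
E
```

```text
board [0.59373 0.06583] [60.44008 60.20468 60.43301 60.23034] [0.12752 0.12732 0.12747 0.1273 ]
[ 249   49   77   90 2587] 53
[ 249   49   77   90 2587]
tab circle [0.59324 0.06594] 0.03762028267076323 141
gap angles [-83.7 -83.  -26.  -25.9 -25.4  96.4  97.1 154.2 154.7 154.9]
cart [0.59343 0.06614]
board tool xy 0.09784806807404424 -0.0002258143112443328
tab tool xy 0.09822534819217432 -0.0005639067887172313
cart tool xy 0.09827951396046505 -0.00029708139055858985
```

```bash
python3 - <<'E'
from base import *
import cv2
c=load("wrist14");i=c["image"][155:215,215:360,::-1];cv2.imwrite("pics/w14l.png",cv2.resize(i,(800,331),interpolation=cv2.INTER_CUBIC))
T=c["cam_to_world"];t=np.radians(125.4);ex=np.array([np.cos(t),np.sin(t)]);ey=np.array([np.sin(t),-np.cos(t)]);tcp=np.array([.6506,-.0138])
print("cam in tool",(T[:2,3]-tcp)@ex,(T[:2,3]-tcp)@ey,T[2,3]-.2178, "axis",-T[:2,2]@ex,-T[:2,2]@ey)
E
```

```text
cam in tool 0.07642995489806104 -0.0005114475194679053 0.14271868482838057 axis -0.30312496450987064 -0.0020011267278090485
```

View pics/w14l.png

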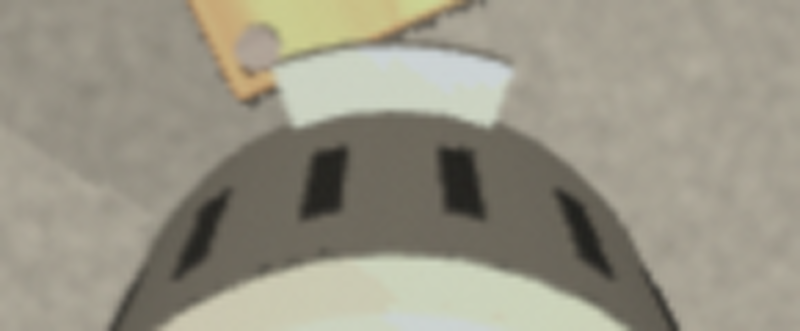

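```bash
python3 - <<'E'
from base import *
np.set_printoptions(precision=5,suppress=True)
for f,tcp,yaw in(("wrist1",(.4791,-.3083,.2308),-.1),("wrist2",(.4494,-.3078,.1724),-.07),("wrist5",(.4984,-.3151,.0281),0),("wrist6",(.4895,.0659,.2001),0.03),("wrist7",(.5257,.067,.1322),0),("wrist11",(.4564,.2428,.25),45.87),("wrist13",(.498,.2899,.0827),46.08),("wrist14",(.6506,-.0138,.2178),125.37)):
    c=load(f);T=c["cam_to_world"];t=np.radians(yaw);E=np.array([[np.cos(t),np.sin(t),0],[np.sin(t),-np.cos(t),0],[0,0,-1]])
    print(f,"cam-tcp tool",E@(T[:3,3]-tcp),"world",T[:3,3]-tcp,"axis tool",E@-T[:3,2])
E
```

```text
wrist1 cam-tcp tool [ 0.07822  0.00161 -0.14236] world [ 0.07822 -0.00175  0.14236] axis tool [-0.30541 -0.00059  0.95222]
wrist2 cam-tcp tool [ 0.07749  0.00169 -0.1422 ] world [ 0.07749 -0.00178  0.1422 ] axis tool [-0.30415  0.00007  0.95262]
wrist5 cam-tcp tool [ 0.07798  0.00151 -0.14263] world [ 0.07798 -0.00151  0.14263] axis tool [-0.30401  0.00061  0.95267]
wrist6 cam-tcp tool [ 0.07798  0.00079 -0.14255] world [ 0.07798 -0.00075  0.14255] axis tool [-0.3046   0.00053  0.95248]
wrist7 cam-tcp tool [ 0.07771  0.00173 -0.14275] world [ 0.07771 -0.00173  0.14275] axis tool [-0.30203 -0.00004  0.9533 ]
wrist11 cam-tcp tool [ 0.07712  0.00077 -0.14246] world [0.05425 0.05481 0.14246] axis tool [-0.30558  0.00176  0.95217]
wrist13 cam-tcp tool [ 0.07694  0.00108 -0.14263] world [0.05414 0.05467 0.14263] axis tool [-0.30444  0.00032  0.95253]
wrist14 cam-tcp tool [ 0.07643 -0.00055 -0.14272] world [-0.04469  0.062    0.14272] axis tool [-0.30313 -0.00184  0.95295]
```

The camera poses show a constant world offset of about −1.5 mm in y. Corrected for that, the base is at (0.5935, 0.0674), which matches where the cartridge went in without force. The cover sits about +1 mm along tool x. Next I'll move over the base.

```bash
python3 m.py 0.5941 0.0666 0.2 125.4
```

```text
t 14.1 tcp [ 0.6505 -0.0133  0.2183] [-1.7992e+02 -7.0000e-02  1.2541e+02] J [ -4.4  30.9  69.7   0.   79.6 -39.8] open 0.0108 F [ 0.4  1.2 -0.4]
delta [0.4888, 0.0015, 0.092] turn [-0.0005, -0.0004, 0.0001] rows>= 2.0
```

Request:
step_arm:
  series:
    - {"delta_pos": [0.15, 0, 0], "turn": [0, 0, 0], "fingers": 255}
    - {"delta_pos": [0.3, 0.001, 0], "turn": [0, 0, 0], "fingers": 255}
    - {"delta_pos": [0.44, 0.001, 0.04], "turn": [-0.0005, -0.0004, 0], "fingers": 255}
    - {"delta_pos": [0.489, 0.0015, 0.08], "turn": [-0.0005, -0.0004, 0], "fingers": 255}
    - {"delta_pos": [0.489, 0.0015, 0.092], "turn": [-0.0005, -0.0004, 0], "fingers": 255}
    - {"delta_pos": [0.489, 0.0015, 0.092], "turn": [-0.0005, -0.0004, 0], "fingers": 255}
    - {"delta_pos": [0.489, 0.0015, 0.092], "turn": [-0.0005, -0.0004, 0], "fingers": 255}

```text
time_s: 14.8
tcp_pos: [0.5946, 0.066, 0.2001]
orientation: [180.0, 0.0, 125.4]
wrist_force: [0.1, -0.3, -1.2]
opening: 0.0112
```

```bash
python3 m.py 0.5941 0.0666 0.13 125.4; python3 -c "
from h import *
grab('side','15');i=cv2.imread('pics/side15.png')[100:270,170:340];cv2.imwrite('pics/s15z.png',cv2.resize(i,(600,600),interpolation=cv2.INTER_CUBIC))"
```

```text
t 14.8 tcp [0.5946 0.066  0.2001] [1.7999e+02 1.0000e-02 1.2536e+02] J [  2.8  24.8  81.1  -0.   74.1 -32.5] open 0.0112 F [ 0.1 -0.3 -1.2]
delta [0.004, -0.0003, 0.3504] turn [0.0001, 0.0001, -0.0002] rows>= 1.4
```

View pics/s15z.png

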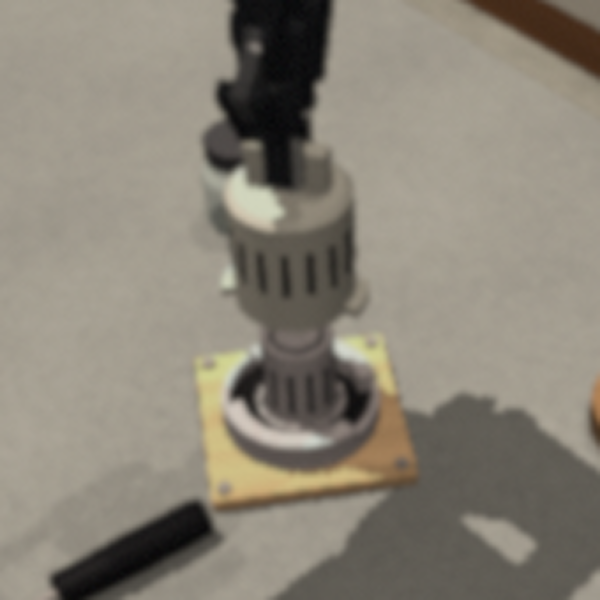

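The side view shows the cover centred over the cartridge, with the lugs over the gap directions. I'll lower it to just above the rim.

Request:
step_arm:
  series:
    - {"delta_pos": [0.004, 0, 0.08], "turn": [0, 0, 0], "fingers": 255}
    - {"delta_pos": [0.004, 0, 0.18], "turn": [0, 0, 0], "fingers": 255}
    - {"delta_pos": [0.004, 0, 0.28], "turn": [0, 0, 0], "fingers": 255}
    - {"delta_pos": [0.004, 0, 0.36], "turn": [0, 0, 0], "fingers": 255}
    - {"delta_pos": [0.004, 0, 0.38], "turn": [0, 0, 0], "fingers": 255}
    - {"delta_pos": [0.004, 0, 0.38], "turn": [0, 0, 0], "fingers": 255}
    - {"delta_pos": [0.004, 0, 0.38], "turn": [0, 0, 0], "fingers": 255}

```text
time_s: 15.55
tcp_pos: [0.5947, 0.0663, 0.1251]
orientation: [179.9, 0.1, 125.3]
wrist_force: [-0.6, 0.1, -1.3]
opening: 0.0107
```

```bash
python3 m.py 0.5941 0.0666 0.105 125.4; python3 -c "
from h import *
grab('wrist','16');grab('side','16');i=cv2.imread('pics/side16.png')[130:260,190:320];cv2.imwrite('pics/s16z.png',cv2.resize(i,(600,600),interpolation=cv2.INTER_CUBIC))"
```

```text
t 15.55 tcp [0.5947 0.0663 0.1251] [1.7992e+02 6.0000e-02 1.2533e+02] J [  2.9  29.1  85.3  -0.   65.5 -32.5] open 0.0107 F [-0.6  0.1 -1.3]
delta [0.003, -0.0018, 0.1004] turn [0.0004, 0.0003, -0.0004] rows>= 0.4
```

View pics/s16z.png

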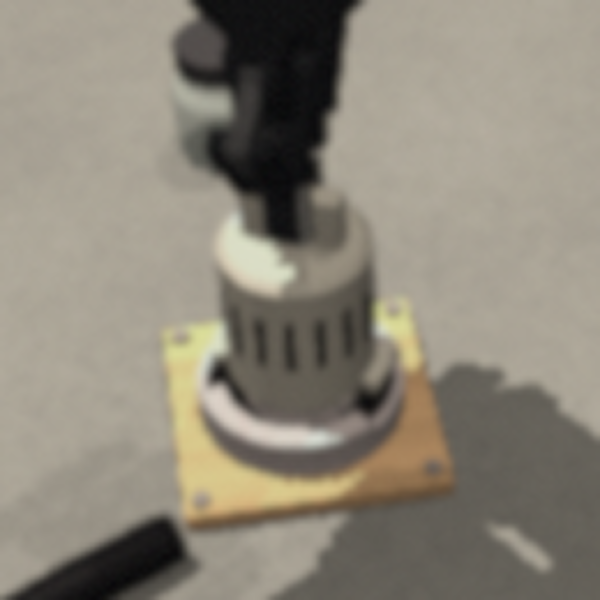

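View pics/wrist16.png

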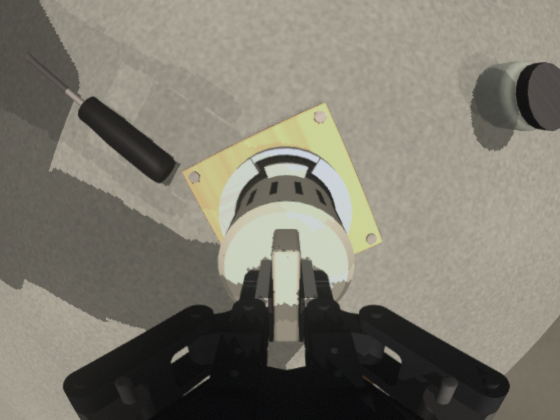

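The lug at (286,170) is centred in the gap, which spans about 253 to 320. I'll lower it in stages.

Request:
step_arm:
  series:
    - {"delta_pos": [0.003, -0.001, 0.025], "turn": [0.0004, 0.0003, 0], "fingers": 255}
    - {"delta_pos": [0.003, -0.001, 0.05], "turn": [0.0004, 0.0003, 0], "fingers": 255}
    - {"delta_pos": [0.003, -0.001, 0.07], "turn": [0.0004, 0.0003, 0], "fingers": 255}
    - {"delta_pos": [0.003, -0.001, 0.085], "turn": [0.0004, 0.0003, 0], "fingers": 255}
    - {"delta_pos": [0.003, -0.001, 0.085], "turn": [0.0004, 0.0003, 0], "fingers": 255}

```text
time_s: 16.15
tcp_pos: [0.5939, 0.0669, 0.1075]
orientation: [-180.0, -0.0, 125.3]
wrist_force: [0.3, 0.7, -1.0]
opening: 0.0107
```

```bash
python3 m.py 0.5941 0.0666 0.103 125.4
```

```text
t 16.15 tcp [0.5939 0.0669 0.1075] [-1.7998e+02 -2.0000e-02  1.2534e+02] J [  2.9  30.3  86.1   0.   63.7 -32.4] open 0.0107 F [ 0.3  0.7 -1. ]
delta [-0.0016, -0.0, 0.0225] turn [-0.0001, -0.0001, -0.0003] rows>= 0.1
```

Request:
step_arm:
  series:
    - {"delta_pos": [-0.001, 0, 0.01], "turn": [0, 0, 0], "fingers": 255}
    - {"delta_pos": [-0.001, 0, 0.018], "turn": [0, 0, 0], "fingers": 255}
    - {"delta_pos": [-0.001, 0, 0.022], "turn": [0, 0, 0], "fingers": 255}
    - {"delta_pos": [-0.001, 0, 0.025], "turn": [0, 0, 0], "fingers": 255}

```text
time_s: 16.55
tcp_pos: [0.5941, 0.0668, 0.1027]
orientation: [-180.0, -0.0, 125.3]
wrist_force: [-2.5, 0.3, 6.1]
opening: 0.0109
```

```bash
python3 m.py 0.5941 0.0666 0.1027 125.4
```

```text
t 16.55 tcp [0.5941 0.0668 0.1027] [-1.7999e+02 -2.0000e-02  1.2534e+02] J [  2.9  30.6  86.2   0.   63.2 -32.5] open 0.0109 F [-2.5  0.3  6.1]
delta [-0.0007, -0.0005, 0.0001] turn [-0.0001, -0.0001, -0.0003] rows>= 0.0
```

The cover rests on the floor with 6 N at z = 0.1027, as predicted. Next comes the clockwise twist, which is +z in tool axes.

Request:
step_arm:
  series:
    - {"delta_pos": [0, 0, 0], "turn": [0, 0, 0], "fingers": 255}
    - {"delta_pos": [0, 0, 0], "turn": [0, 0, 0], "fingers": 255}
    - {"delta_pos": [0, 0, 0], "turn": [0, 0, 0.02], "fingers": 255}
    - {"delta_pos": [0, -0.001, 0], "turn": [0, 0, 0.045], "fingers": 255}
    - {"delta_pos": [0, -0.001, 0], "turn": [0, 0, 0.07], "fingers": 255}
    - {"delta_pos": [0, -0.002, 0], "turn": [0, 0, 0.095], "fingers": 255}
    - {"delta_pos": [0.001, -0.002, 0], "turn": [0, 0, 0.12], "fingers": 255}
    - {"delta_pos": [0.001, -0.003, 0], "turn": [0, 0, 0.145], "fingers": 255}

```text
time_s: 17.35
tcp_pos: [0.5935, 0.0665, 0.1027]
orientation: [-180.0, -0.0, 99.1]
wrist_force: [0.4, -0.6, -0.6]
opening: 0.0107
```

```bash
python3 m.py 0.593 0.0665 0.1027 59.5; python3 -c "
from rig import ctrl;print(ctrl.state()['wrist_torque'])"
```

```text
t 17.35 tcp [0.5935 0.0665 0.1027] [-1.7999e+02 -1.0000e-02  9.9060e+01] J [ 2.9 30.6 86.4  0.  63.1 -6.2] open 0.0107 F [ 0.4 -0.6 -0.6]
delta [0.0003, -0.0025, 0.0001] turn [-0.0001, -0.0, 0.2198] rows>= 4.6
[-0.06225919  0.00833611  0.01623427]
```

Turning is free, with no resisting torque. I'll continue to 61° yaw, then ease up to the stop.

Request:
step_arm:
  series:
    - {"delta_pos": [0, -0.001, 0], "turn": [0, 0, 0.025], "fingers": 255}
    - {"delta_pos": [0, -0.001, 0], "turn": [0, 0, 0.055], "fingers": 255}
    - {"delta_pos": [0, -0.001, 0], "turn": [0, 0, 0.085], "fingers": 255}
    - {"delta_pos": [0, -0.002, 0], "turn": [0, 0, 0.115], "fingers": 255}
    - {"delta_pos": [0, -0.002, 0], "turn": [0, 0, 0.145], "fingers": 255}
    - {"delta_pos": [0, -0.0025, 0], "turn": [0, 0, 0.175], "fingers": 255}
    - {"delta_pos": [0, -0.0025, 0], "turn": [0, 0, 0.2], "fingers": 255}
    - {"delta_pos": [0, -0.0025, 0], "turn": [0, 0, 0.21], "fingers": 255}
    - {"delta_pos": [0, -0.0025, 0], "turn": [0, 0, 0.21], "fingers": 255}

```text
time_s: 18.25
tcp_pos: [0.593, 0.0664, 0.1027]
orientation: [-180.0, 0.0, 61.2]
wrist_force: [0.7, -0.4, -1.2]
opening: 0.0107
```

```bash
python3 m.py 0.593 0.0665 0.1027 58; python3 -c "
from rig import ctrl;print(ctrl.state()['wrist_torque'])"
```

```text
t 18.25 tcp [0.593  0.0664 0.1027] [-179.99    0.     61.23] J [ 2.9 30.5 86.4  0.  63.1 31.6] open 0.0107 F [ 0.7 -0.4 -1.2]
delta [0.0002, -0.0003, 0.0001] turn [-0.0001, 0.0, 0.018] rows>= 0.4
[ 0.06655192 -0.04806275  0.04869807]
```

Request:
step_arm:
  series:
    - {"delta_pos": [0, 0, 0], "turn": [0, 0, 0.005], "fingers": 255}
    - {"delta_pos": [0, 0, 0], "turn": [0, 0, 0.01], "fingers": 255}
    - {"delta_pos": [0, 0, 0], "turn": [0, 0, 0.015], "fingers": 255}
    - {"delta_pos": [0, 0, 0], "turn": [0, 0, 0.018], "fingers": 255}

```text
time_s: 18.65
tcp_pos: [0.5929, 0.0666, 0.1028]
orientation: [-180.0, -0.0, 58.0]
wrist_force: [-2.3, 2.5, 0.2]
opening: 0.0112
```

```bash
python3 m.py 0.593 0.0665 0.1027 58; python3 -c "
from rig import ctrl;print(ctrl.state()['wrist_torque'])"
```

```text
t 18.65 tcp [0.5929 0.0666 0.1028] [-179.96   -0.     57.95] J [ 2.9 30.5 86.4  0.  63.1 34.9] open 0.0112 F [-2.3  2.5  0.2]
delta [-0.0003, 0.0007, 0.0003] turn [-0.0002, -0.0, -0.0003] rows>= 0.0
[0.5128986  0.38977746 0.16758197]
```

A side force and torque now build up at 58°, which is the stop (expected about 58.4°). I'll ease off, release gently and rise.

Request:
step_arm:
  series:
    - {"delta_pos": [0, 0, 0], "turn": [0, 0, -0.004], "fingers": 255}
    - {"delta_pos": [0, 0, 0], "turn": [0, 0, -0.004], "fingers": 200}
    - {"delta_pos": [0, 0, 0], "turn": [0, 0, -0.004], "fingers": 120}
    - {"delta_pos": [0, 0, 0], "turn": [0, 0, -0.004], "fingers": 60}
    - {"delta_pos": [0, 0, 0], "turn": [0, 0, -0.004], "fingers": 0}
    - {"delta_pos": [0, 0, 0], "turn": [0, 0, -0.004], "fingers": 0}
    - {"delta_pos": [0, 0, -0.08], "turn": [0, 0, -0.004], "fingers": 0}
    - {"delta_pos": [0, 0, -0.25], "turn": [0, 0, -0.004], "fingers": 0}
    - {"delta_pos": [-0.15, 0, -0.4], "turn": [0, 0, -0.004], "fingers": 0}
    - {"delta_pos": [-0.3, 0, -0.6], "turn": [0, 0, -0.004], "fingers": 0}

```text
time_s: 19.65
tcp_pos: [0.5602, 0.0155, 0.2227]
orientation: [-179.9, 0.1, 58.7]
wrist_force: [0.2, -0.6, -0.1]
opening: 0.0856
```

Request:
step_arm:
  series:
    - {"delta_pos": [-0.05, 0, -0.05], "turn": [0, 0, 0], "fingers": 0}
    - {"delta_pos": [-0.05, 0, -0.05], "turn": [0, 0, 0], "fingers": 0}
    - {"delta_pos": [-0.05, 0, -0.05], "turn": [0, 0, 0], "fingers": 0}

```text
time_s: 19.95
tcp_pos: [0.5549, 0.0073, 0.2317]
orientation: [-179.8, 0.1, 58.7]
wrist_force: [-0.7, 0.3, -0.6]
opening: 0.0851
```

```bash
python3 m.py 0.593 0.0665 0.25 58; python3 -c "
from h import *
grab('wrist','17');grab('side','17');i=cv2.imread('pics/side17.png')[130:260,190:320];cv2.imwrite('pics/s17z.png',cv2.resize(i,(600,600),interpolation=cv2.INTER_CUBIC))
i=cv2.imread('pics/wrist17.png')[60:240,180:400];cv2.imwrite('pics/w17z.png',cv2.resize(i,(733,600),interpolation=cv2.INTER_CUBIC))"
```

```text
t 19.95 tcp [0.5549 0.0073 0.2317] [-1.798e+02  8.000e-02  5.873e+01] J [-3.  17.9 86.1  0.  76.2 28.2] open 0.0851 F [-0.7  0.3 -0.6]
delta [0.3517, 0.0087, -0.092] turn [-0.0011, 0.0005, 0.0041] rows>= 1.5
```

View pics/s17z.png

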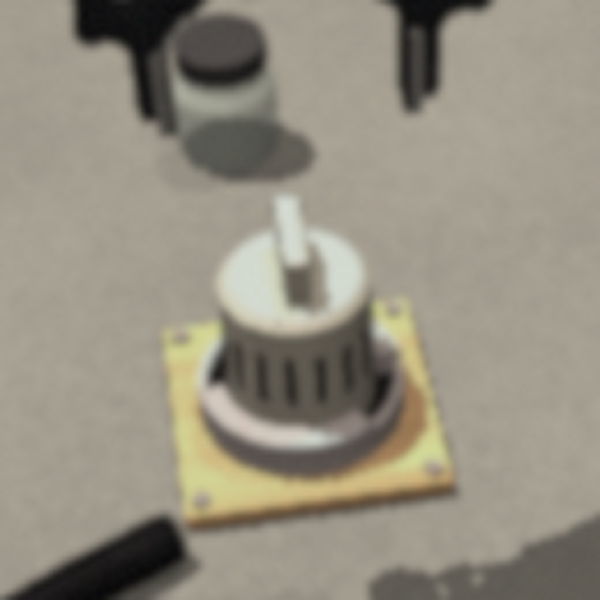

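View pics/wrist17.png

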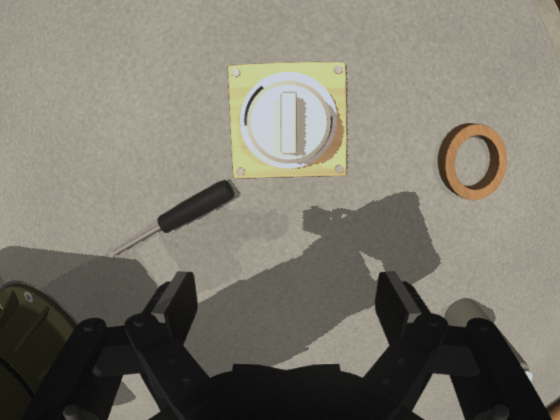

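View pics/w17z.png

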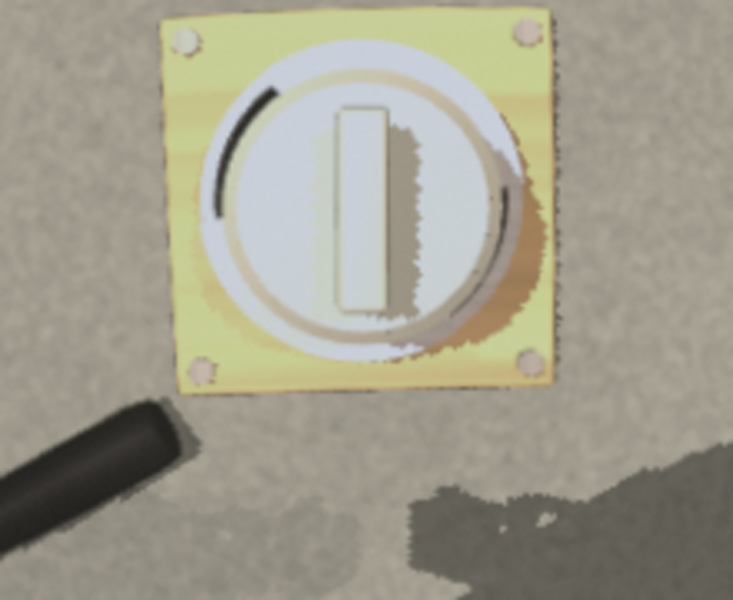

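The bar at (363,210 zoomed) is parallel to the board edge, the lugs are under the tabs, and the gaps are empty. I'll check the numbers before handing in.

```bash
python3 - <<'E'
from base import *
c=load("wrist17");z=lambda p:np.array(p)/3.3333+[180-.35,60-.35]
vv,uu=np.mgrid[85:160,265:315];px=np.c_[uu.ravel(),vv.ravel()];P=depthpt(c,px,True);m=P[:,2]>.116
X=onplane(c,px[m],.126,True)[:,:2];print("bar z",np.median(P[m,2]),cv2.minAreaRect((X*1000).astype(np.float32)))
W=onplane(c,z([(339,106),(388,107),(387,313),(336,312)]),.126,True)[:,:2];d=W[0]-W[3]+W[1]-W[2];print(W.mean(0),np.degrees(np.arctan2(d[1],d[0])))
b=onplane(c,z([(162,18),(550,8),(554,384),(180,394)]),.012,True)[:,:2];print("base",b.mean(0),np.degrees(np.arctan2(*(b-np.roll(b,1,0)).T[::-1]))%90)
t=(abs(P[:,2]-.098)<.006);print("disc z",np.median(P[t,2]))
# tilt from disc plane
A=np.c_[P[t][:,:2]-P[t][:,:2].mean(0),np.ones(t.sum())];print("slope",np.linalg.lstsq(A,P[t,2],rcond=None)[0])
S=load("side0");D=load("side17")
print("side diff spots jar/tape/spray/driver",[float(np.abs(S["image"][y-8:y+8,x-8:x+8].astype(int)-D["image"][y-8:y+8,x-8:x+8]).mean().round(1)) for x,y in((237,145),(358,215),(437,255),(208,257))])
E
```

```text
bar z 0.12581023489307167 ((595.5328979492188, 65.7134017944336), (50.5577278137207, 31.683977127075195), 48.69838333129883)
[0.59325925 0.06565394] 58.26211802671449
base [0.59372631 0.06597839] [60.34621768 60.30861852 60.56229652 60.41360492]
disc z 0.0979016107275506
slope [0.0010047  0.00194524 0.0978267 ]
side diff spots jar/tape/spray/driver [10.6, 14.9, 23.9, 4.4]
```

View pics/side17.png

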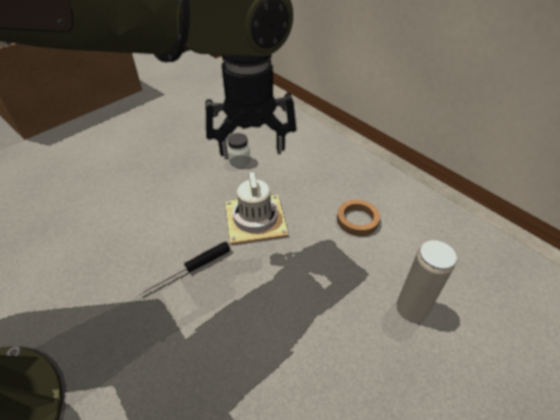

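The jar at (238,150), tape roll at (358,216), spray can at (427,280) and screwdriver at (190,268) are all where they were in the first side view. Those pixel differences came from changed lighting. Handing in.

```bash
python3 -c "
from rig import close_job;print(close_job())"
```

```text
the job is handed in; nothing more can be done
None
```

I stood the cartridge in the seat, lowered the cover over it with both lugs through the gaps, and twisted it clockwise to the stop. I then released it, backed the arm clear and handed in at about 20 s; the hand-in gave no verdict.

**Last checks on the cover:**
- **Height:** the bar top measured 0.1258 m and the disc 0.098 m, so the cover is fully down.
- **Position:** its centre is about 0.6 mm from the base's axis, and its tilt is negligible.
- **Lock:** its x axis is about 2° past the base's x axis, where the stop should be.

**Cartridge:** it could not be seen under the cover at the end. Before covering, it measured about 0.3 mm from the base's axis.

**Other things:** the jar, tape roll, spray can and screwdriver are at the same places in the side view as at the start. A simple pixel comparison differed most at the spray can, but its position in the picture had not changed. I put that down to the lighting.

**Disagreement found:** the wrist camera's reported pose was off by about 1.5 mm in world y. I allowed for it, and both parts went in without side force.

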